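# Sort pressed covers through an indexed shutter box

### The job

Sort the pressed covers on the bench into the shutter box by their tags. Slide the shutter until it clicks into the stop that opens the green bin and lay every green-tagged cover in it, then slide it to the stop that opens the red bin and lay every red-tagged cover in that one, and last click the shutter back to its middle stop so that both bins are shut. A red-tagged cover must never go into the green bin, and leave the die plate and the tape roll where they lie.

Things in the scene. Friction and masses are not known exactly. Their poses are not given: they have to be found in the camera images.
- deck: fixed shutter box: slate-grey sheet-metal deck 196 mm (its x) by 480 mm (its y) standing over the two bins, upper face 53 mm above the bench, two ports side by side. Steel track sides, 64 mm high, run along both long edges at x = 80 to 94 mm either side. Origin: on the bench under the deck's middle; y runs along the shutter's slide, z up; turned a few degrees from the bench's axes
- port_left (a point): middle of the port at the deck's +y (deck x 0, y +55 mm), at deck height, 53 mm above the bench. Each port is 116 mm (deck x) by 96 mm (deck y), a bin below it. It is open with the shutter at -0.110
- port_right (a point): the same for the port at the deck's -y (deck x 0, y -55 mm); open with the shutter at +0.110
- plunger (a point): top of the fixed index plunger's block at the middle of the deck's -x edge: 72 mm above the bench, 24 mm (deck x) by 30 mm (deck y)
- shutter (a joint): position (m) of the aluminium shutter plate along the deck's +y. Three stops, where a sprung ball clicks into a notch: 0 (middle, both ports shut), +0.110 and -0.110 (one port fully open, the other shut); hard ends at +-0.115. About 7 N to leave a stop, 1 to 2 N between stops; stays where left; a notch draws it in over the last 3 mm. Starts up to 0.06 off the middle
- shutter_grip (a point): point on the axis of the shutter's black handle, 84 mm above the bench, at deck x = 0, y = joint value. The handle is an upright bar amid the plate: 50 mm along deck x, 14 mm thick along deck y, top 96 mm above the bench, on a foot 30 mm wide along deck y, top 61 mm. The plate is 212 mm long (deck y), its top 58 mm above the bench
- green_bin: fixed open green plastic bin for passed covers, under one of the two ports (which one differs); its rim shows at both long edges of the deck. Outside 240 mm (its x) by 104 mm (its y) by 48 mm high, walls and floor 3 mm: a cover fits with its long side along the bin's y. Covers may lie on one another. Origin: on the bench under the middle of its port; axes as the deck's
- red_bin: the fixed open red plastic bin for rejected covers, under the other port; same size, origin and axes as the green bin
- cover_1: a pressed metal cover, a flat silver block with a cream upper face, 84 mm (its x) by 46 mm (its y) by 12 mm thick, 60 g, with a round green tag 28 mm across on its upper face (a pass). Origin: centre of its underside; z up while it lies tag up. It starts lying flat on the bench, tag up, or may be absent
- cover_2: a pressed metal cover, a flat silver block with a cream upper face, 84 mm (its x) by 46 mm (its y) by 12 mm thick, 60 g, with a round green tag 28 mm across on its upper face (a pass). Origin: centre of its underside; z up while it lies tag up. It starts lying flat on the bench, tag up, or may be absent
- cover_3: a pressed metal cover, a flat silver block with a cream upper face, 84 mm (its x) by 46 mm (its y) by 12 mm thick, 60 g, with a round green tag 28 mm across on its upper face (a pass). Origin: centre of its underside; z up while it lies tag up. It starts lying flat on the bench, tag up, or may be absent
- cover_4: a pressed metal cover, a flat silver block with a cream upper face, 84 mm (its x) by 46 mm (its y) by 12 mm thick, 60 g, with a round red tag 28 mm across on its upper face (a reject). Origin: centre of its underside; z up while it lies tag up. It starts lying flat on the bench, tag up, or may be absent
- cover_5: a pressed metal cover, a flat silver block with a cream upper face, 84 mm (its x) by 46 mm (its y) by 12 mm thick, 60 g, with a round red tag 28 mm across on its upper face (a reject). Origin: centre of its underside; z up while it lies tag up. It starts lying flat on the bench, tag up, or may be absent
- cover_6: a pressed metal cover, a flat silver block with a cream upper face, 84 mm (its x) by 46 mm (its y) by 12 mm thick, 60 g, with a round red tag 28 mm across on its upper face (a reject). Origin: centre of its underside; z up while it lies tag up. It starts lying flat on the bench, tag up, or may be absent
- die_plate: bystander: steel die plate 130 by 90 mm with a black pad, 26 mm high; origin: centre of its underside
- tape_roll: bystander: amber tape roll 90 mm across, 30 mm high, lying flat; origin: centre of its underside
Things that resemble listed ones, but are neither listed nor needed, are in the scene too. Leave any black or pink look-alike of the cover_3 alone.

How it is judged:
By the outcome, as a careful person would: the job done as asked, in the order asked, and still so for the second after the job is handed in, with the robot touching nothing.
Of cover_1, cover_2, cover_3 only 2 to 3 are there at a start; the rules pass over those that are not, and their reading is None.
Of cover_4, cover_5, cover_6 only 1 to 3 are there at a start; the rules pass over those that are not, and their reading is None.
At some moment in a run one of cover_1, cover_2, cover_3, cover_4, cover_5, cover_6 may be knocked a few centimetres aside while the robot is not near it.
Once in a run the grip may slacken for a moment while it holds something.
It also fails if it takes over 210 s, if anything falls off the work surface, if the arm or the gripper's body presses on something with over 40 N, if the wrist force passes 120 N, or if a joint passes its speed limit or range.

### The arm

A 6-joint arm with a two-finger parallel gripper is mounted at the origin on the work surface. World frame = base frame: x ahead of the robot, y to its left, z up, the work surface at z = 0. Lengths are in m, angles in degrees, forces in N, time in s.
With the tool pointing down it reaches from about 0.275 to 0.975 m from the base axis. Payload 8.4 kg.
Tool frame: the origin (TCP) lies midway between the tips of the shut fingers; the grasp point (between the pads) lies manip.grasp_offset behind it (manip.grasp_offset is the distance from the TCP to the grasp point, in m); z points along the fingers, y is the direction in which the jaws open and shut (so a half turn about z gives the same grasp; the last joint's range is limited). The gripper opens to 92 mm and grips with 3 to 60 N. Pads are 20 mm wide; open, the fingers measure 128 mm over their backs; the gripper's body (75 mm by 189 mm) begins 69 mm behind the grasp point.
Start: joints at [68.56, 20.225, 93.587, -0, 66.188, -0.138], TCP at [0.227, 0.582, 0.215] pointing down, gripper open.
Joint ranges: [-150.9, 150.9], [-52.94, 120.26], [3.33, 152.33], [-74.26, 254.26], [0, 154.13], [-172.89, 172.89]. Speed limits (degrees/s): [127.2, 127.2, 159.86, 180, 180, 180].

### API

Orientations are given as a 3x3 rotation matrix whose columns are the frame's x, y, z axes.
In Python, from plant import status, read_camera, camera_info, manip, spotter gives the robot as it stands.
- The arm moves only by the tool play_rows, never from a script. Its argument "targets" is a list of rows, each a list of 6 numbers: the shift along the tool's x, y, z in m, then the turn, a rotation vector about the tool's x, y, z in degrees. A call has 1 to 20 rows; each row is the pose to reach, as a shift and turn from the pose measured when the call began, along the tool's axes at that moment; what a row does not reach only later rows make up. A row lasts 1/12 s, in which the tool goes at most 41.7 mm and 7.16 degrees, less where a joint would pass 70% of its speed; a pose out of reach is approached as far as the arm can. A call with a gripper value outside its range is refused whole. "fingers" is the opening, from -1 (shut) to 1 (fully open), set as the call begins (left out, the last holds). The fingers move at their own pace and stop on an object; "force" is the grip in N (left out, the last holds). Time passes only in rows, so rows that repeat a pose let the fingers close. It gives the time, the measured TCP pose, the force and the opening at its end, in the units of the state.
- status.observe(): the state, without advancing time (a new reading comes with each control period).
- read_camera(name): name is "side" or "top" or "wrist"; returns (picture, depth): 384x512x3 uint8, red, green, blue; 384x512 float32, m along the optical axis (not along the pixel's ray), 0 where there is no reading.
- camera_info(name): a dict with "fx", "fy", "cx", "cy" (pixels), "R" (3x3) and "t" (3): a world point X has camera coordinates R X + t. Camera axes: x right, y down, z forward; pixel columns grow to the right and rows downward; lengths in m; the calibration is good to about 2 mm. A picture is of the moment at which its call begins: read the wrist's pose just before it. camera_info takes no time and is no camera call; for the wrist camera it gives the pose at the moment of the call.
- manip.sign_off(): hands the job in, once; it reports no verdict.
Trained networks look in the newest picture that a camera, given by its name, has taken for a name from the list of things; names that differ only in an ending like _2 or _b are one class to them, and where a whole thing is asked for, a point or a joint stands for the part that bears it (a point fixed in the world has none). Each returns a list of dicts, best first, with "confidence" (0 to 1); they miss things now and then, are a little off and sometimes report something else, mostly with a low value. They report only what shows in the picture. A call takes as long as a camera call. They do not tell look-alikes from the thing itself.
- spotter.silhouettes(label, camera): "mask" (384x512 bool, what is visible of it).
- spotter.mark_of(label, camera): "location" ([x, y, z] in m, in the coordinates of the camera as it stood for that picture, good to about 4 mm: a listed point, or the origin of a listed thing).
The state is a dict: "clock": time; "q": joint angles; "dq": joint speeds; "joint_torque": joint torques, N m; "tcp_pos": TCP position; "orientation": TCP orientation; "ft_force": force on the tool from outside, world axes, zero at the start; "ft_torque": the same for the moment, N m; "opening": finger opening in m.
Only numpy, scipy, OpenCV 4.12 (cv2) and the standard library are available. Lean on these libraries where they do the work, as an engineer would, in place of code of your own. Each camera call takes 0.05 s, during which the arm holds its last target.

## Working session

There is one attempt and no reset: what is moved stays moved. The work goes in short steps, Python scripts to look and compute and a tool call to move; the robot and the scene stay as the last step left them, time stands still between calls to the robot, and variables do not carry over. Pictures are saved under pics/ and viewed, and the job is handed in when it is done.

Besides the shell and the picture viewer there is one more tool, called after "Emit:" as name(argument=value, ...) on one line, values as JSON. play_rows: Moves the arm, as the interface text tells. Its arguments: {"type":"object","properties":{"targets":{"type":"array"},"fingers":{"type":"number"},"force":{"type":"number"}},"required":["targets"]}

```bash
ls; mkdir -p pics
python3 - <<'E'
from plant import status, read_camera, camera_info, manip
import cv2,numpy as np
s=status.observe(); print(s['clock'],s['tcp_pos'],s['orientation'],s['opening'],manip.grasp_offset)
for n in ['top','side','wrist']:
    im,d=read_camera(n); cv2.imwrite(f'pics/{n}0.png',im[:,:,::-1]); c=camera_info(n); print(n,c['fx'],-np.array(c['R']).T@c['t'],np.round(c['R'],3).tolist())
    np.savez(f'{n}0.npz',im=im,d=d)
E
```

```text
pics
0.0 [0.22687928 0.58182369 0.21386084] [[-9.31694954e-01  3.63241337e-01 -4.94344718e-04]
 [ 3.63241673e-01  9.31694032e-01 -1.31055544e-03]
 [-1.54698867e-05 -1.40060449e-03 -9.99999019e-01]] 0.09174326414423156 0.0187
top 451.4661999664292 [0.37559662 0.00458844 1.48885076] [[-0.019, -1.0, 0.012], [-0.998, 0.018, -0.068], [0.068, -0.013, -0.998]]
side 492.93791085410953 [-0.23396011 -0.90100417  0.71195855] [[0.803, -0.596, 0.005], [-0.29, -0.397, -0.871], [0.521, 0.698, -0.492]]
wrist 334.3376003575439 [0.16499159 0.60574339 0.38403627] [[0.364, 0.932, -0.002], [0.906, -0.353, 0.235], [0.218, -0.087, -0.972]]
```

View pics/top0.png

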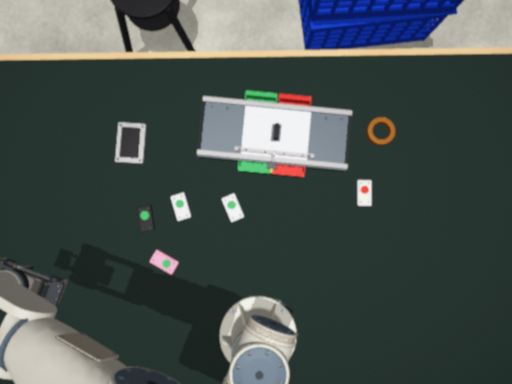

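View pics/side0.png

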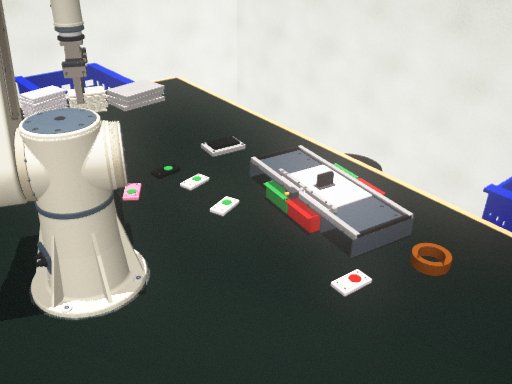

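View pics/wrist0.png

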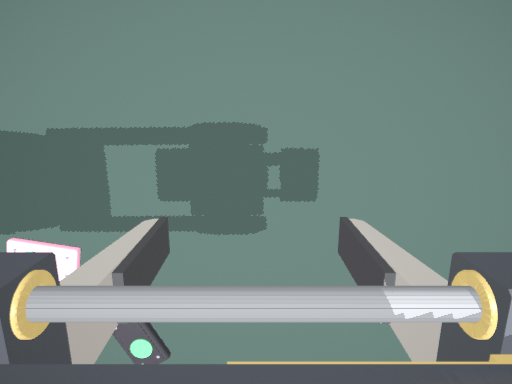

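Top view: green covers at (180,207) and (232,207), one red cover at (364,193). The look-alikes are black (146,217) and pink (164,262), and the arm hides the lower left. The green rims are on the deck's left (+y) and the red ones on its right.

```bash
cat > h.py <<'E'
from plant import status, read_camera, camera_info, manip, spotter
import cv2,numpy as np
np.set_printoptions(precision=4,suppress=True)
def deproj(c,u,v,d):
    p=np.stack([(u-c['cx'])/c['fx']*d,(v-c['cy'])/c['fy']*d,d],-1)
    return (p-np.array(c['t']))@np.array(c['R'])
def on_plane(c,uv,z):
    uv=np.atleast_2d(uv).astype(float)
    r=np.stack([(uv[:,0]-c['cx'])/c['fx'],(uv[:,1]-c['cy'])/c['fy'],np.ones(len(uv))],-1)@np.array(c['R'])
    o=-np.array(c['R']).T@np.array(c['t'])
    return o+r*((z-o[2])/r[:,2])[:,None]
def proj(c,X):
    p=np.atleast_2d(X)@np.array(c['R']).T+c['t']
    return np.stack([p[:,0]/p[:,2]*c['fx']+c['cx'],p[:,1]/p[:,2]*c['fy']+c['cy']],-1)
def w(c,p): return (np.array(p)-c['t'])@np.array(c['R'])
def rect(c,mask,z):
    v,u=np.nonzero(mask); P=on_plane(c,np.stack([u,v],-1),z)[:,:2]
    r=cv2.minAreaRect((P*1000).astype(np.float32)); b=cv2.boxPoints(r)
    e=[b[1]-b[0],b[2]-b[1]]; l=max(e,key=np.linalg.norm)
    return np.array(r[0])/1000,np.array(r[1]),np.degrees(np.arctan2(l[1],l[0]))%180
E
python3 - <<'E'
from h import *
im,d=read_camera('top'); c=camera_info('top')
for L in ['cover_1','cover_4','deck','plunger','shutter_grip','port_left','port_right','green_bin','red_bin','die_plate','tape_roll']:
    for o in spotter.mark_of(L,'top'):
        X=w(c,o['location']); print(L,round(o['confidence'],2),X,proj(c,X)[0].round())
for L in ['cover_1','deck','shutter']:
  for o in spotter.silhouettes(L,'top'):
    m=o['mask']; v,u=np.nonzero(m)
    print(L,round(o['confidence'],2),m.sum(),u.mean().round(),v.mean().round(),*rect(c,m,{'cover_1':.012,'deck':.064,'shutter':.058}[L]),np.median(im[m],0))
print(status.observe()['clock'])
E
```

```text
cover_1 0.93 [0.4171 0.2452 0.0006] [181. 207.]
cover_1 0.9 [ 0.2391  0.3007 -0.0023] [164. 261.]
cover_1 0.82 [ 0.3828  0.3612 -0.002 ] [146. 218.]
cover_1 0.74 [ 0.4112  0.0729 -0.0032] [233. 207.]
cover_1 0.68 [ 0.4521 -0.3565 -0.0034] [363. 193.]
cover_4 0.93 [0.4171 0.2452 0.0006] [181. 207.]
cover_4 0.9 [ 0.2391  0.3007 -0.0023] [164. 261.]
cover_4 0.82 [ 0.3828  0.3612 -0.002 ] [146. 218.]
cover_4 0.74 [ 0.4112  0.0729 -0.0032] [233. 207.]
cover_4 0.68 [ 0.4521 -0.3565 -0.0034] [363. 193.]
deck 0.81 [ 0.6494 -0.0678  0.0028] [275. 135.]
plunger 0.79 [ 0.5389 -0.0498  0.0721] [271. 166.]
port_left 0.93 [ 0.6526 -0.0096  0.0518] [257. 132.]
port_right 0.92 [ 0.6441 -0.1198  0.0512] [291. 134.]
green_bin 0.31 [ 0.654  -0.4139 -0.0046] [378. 132.]
die_plate 0.82 [ 0.6307  0.4096 -0.0022] [131. 143.]
die_plate 0.52 [ 0.646  -0.0709  0.0865] [277. 131.]
tape_roll 0.7 [ 0.6533 -0.4153 -0.0026] [378. 132.]
cover_1 0.85 381 363.0 193.0 [ 0.4508 -0.3522] [49.4621 85.6666] 177.97997 [235. 225. 223.]
cover_1 0.85 336 145.0 219.0 [0.3792 0.3607] [80.5259 45.7636] 7.1182127 [62. 63. 65.]
cover_1 0.76 407 180.0 206.0 [0.4179 0.246 ] [89.0392 51.3692] 18.01771 [226. 228. 226.]
cover_1 0.67 381 232.0 207.0 [0.411  0.0767] [84.9568 49.3873] 23.523014 [227. 231. 229.]
cover_1 0.59 442 164.0 261.0 [0.2419 0.2989] [88.9595 55.0013] 59.519836 [224. 182. 195.]
deck 0.59 9150 274.0 133.0 [ 0.6349 -0.0605] [485.2931 218.4062] 83.11088 [172. 173. 175.]
deck 0.23 650 291.0 135.0 [ 0.6389 -0.1171] [103.7216 262.7707] 173.60077 [216.  72.  65.]
shutter 0.93 3289 275.0 133.0 [ 0.6458 -0.0687] [253.6993 160.069 ] 82.421585 [242. 243. 245.]
shutter 0.44 9192 274.0 133.0 [ 0.6322 -0.0627] [482.1807 224.9984] 83.30932 [172. 173. 175.]
shutter 0.29 364 232.0 208.0 [0.409  0.0743] [80.7602 46.5865] 25.488003 [229. 231. 231.]
0.9
```

Run:
```python
from h import *
z=np.load('top0.npz'); im,d=z['im'],z['d']; c=camera_info('top')
vv,uu=np.mgrid[:384,:512]; P=deproj(c,uu,vv,d)
roi=(uu>190)&(uu<360)&(vv>85)&(vv<182)&(d>0)
# rails: bright grey, z~.064
for nm,lo,hi in [('rails',.0595,.068),('deck+',.04,.09),('handle',.082,.11)]:
    m=roi&(P[...,2]>lo)&(P[...,2]<hi); print(nm,m.sum())
    if m.sum()>5: print(rect(c,m,{'rails':.064,'deck+':.064,'handle':.096}[nm]), P[m].mean(0))
m=roi&(P[...,2]>.0605)&(P[...,2]<.068); X=P[m]; 
u=uu[m];v=vv[m]
o=np.array([.648,-.0645]);
for a in np.arange(82,88,.5):
    t=np.radians(a); yx=np.array([np.cos(t),np.sin(t)]); xx=np.array([np.sin(t),-np.cos(t)])
    q=(X[:,:2]-o)@xx; hi=q[q>.05]; lo=q[q<-.05]; print(a,len(hi),hi.std()+lo[ (lo>-.1)].std(),hi.mean(),lo[lo>-.1].mean())
cr=im[80:190,185:365]; cv2.imwrite('pics/deck0.png',cv2.resize(cr,None,fx=4.4,fy=4.4,interpolation=cv2.INTER_CUBIC)[:,:,::-1])
cr=im[180:280,110:390]; cv2.imwrite('pics/cov0.png',cv2.resize(cr,None,fx=2.8,fy=2.8,interpolation=cv2.INTER_CUBIC)[:,:,::-1])
```

```text
rails 2328
(array([ 0.6298, -0.0623]), array([479.7244, 222.0513]), np.float32(83.449394)) [ 0.6426 -0.0651  0.063 ]
deck+ 9662
(array([ 0.6438, -0.0639]), array([479.7278, 258.9754]), np.float32(83.44781)) [ 0.6453 -0.0641  0.0564]
handle 72
(array([ 0.6447, -0.0679]), array([12.4927, 50.5291]), np.float32(178.77441)) [ 0.6458 -0.0679  0.0947]
82.0 630 0.022051531207740758 0.08157467006890047 -0.08121153105359634
82.5 629 0.021522354959093222 0.08157877997592373 -0.08125464087091587
83.0 629 0.021198058866346736 0.08153451342173688 -0.08131388497222554
83.5 629 0.021037683452178935 0.08149110362197866 -0.0814137696803195
84.0 631 0.021477030290107606 0.08134733027652184 -0.08127989561755651
84.5 632 0.02181451276964328 0.081263806771779 -0.08131672990433765
85.0 633 0.022369656622118775 0.0811807304778319 -0.08111748858088529
85.5 631 0.02291298553849513 0.08124742691155308 -0.08080225263526802
86.0 633 0.02346574621005039 0.08112517977653524 -0.08045401589803941
86.5 633 0.024112867409304493 0.08109957003958307 -0.08000306373457237
87.0 634 0.025071457778839595 0.0810281959475406 -0.07949767362205601
87.5 635 0.025680338774092787 0.08095874984467297 -0.07881948329965043
```

View pics/deck0.png

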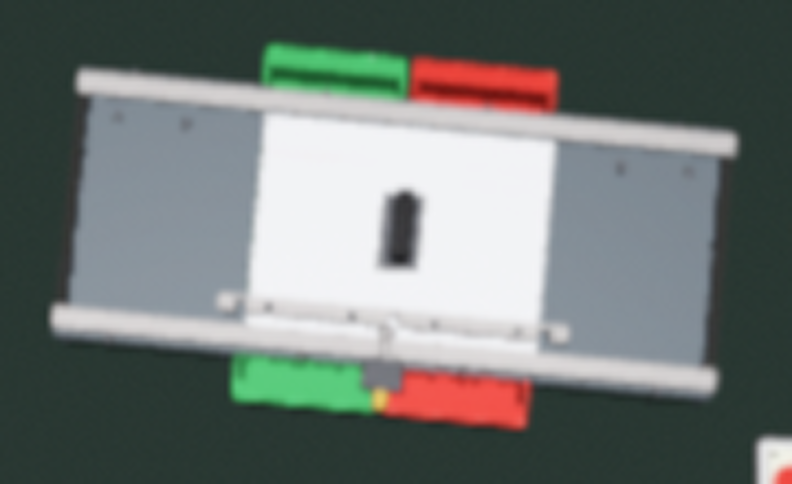

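View pics/cov0.png

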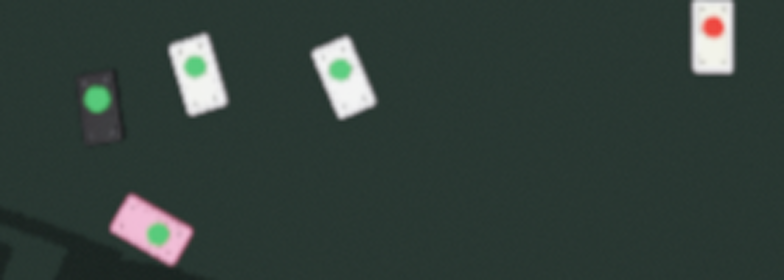

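The deck's y axis is at about 83.4°, its origin is near (0.648,-0.0645), and the handle is at about s=-0.004. Green is port_left (shutter to -0.110). I'll write a move helper next.

```bash
cat >> h.py <<'E'
from scipy.spatial.transform import Rotation as Ro
DO=np.array([.648,-.0645]); DA=83.4
def deck(x,y):
    t=np.radians(DA); return DO+x*np.array([np.sin(t),-np.cos(t)])+y*np.array([np.cos(t),np.sin(t)])
def go(xyz,yaw):
    """deltas for TCP at xyz, tool down, tool y at yaw deg (mod 180)"""
    s=status.observe(); R=np.array(s['orientation']); p=np.array(s['tcp_pos'])
    j1=np.degrees(np.arctan2(xyz[1],xyz[0]))
    best=min([yaw+180*k for k in range(-3,4)],key=lambda a:abs(j1-a)+0.001*a)
    cand=[yaw+180*k for k in range(-3,4) if abs(j1-yaw-180*k)<160]
    cur=np.degrees(np.arctan2(R[1,1],R[0,1]))
    # choose by smallest change of j6
    best=min(cand,key=lambda a:abs((j1-a)-s['q'][5]))
    a=np.radians(best); y=np.array([np.cos(a),np.sin(a),0]); z=np.array([0,0,-1.]); x=np.cross(y,z)
    T=np.stack([x,y,z],1); rv=np.degrees(Ro.from_matrix(R.T@T).as_rotvec()); dd=R.T@(np.array(xyz)-p)
    print('shift',dd.round(4),'turn',rv.round(2),'j6->',round(j1-best,1),'rows',int(max(np.linalg.norm(dd)/.0417,np.linalg.norm(rv)/7.16))+1)
def wr(name,k,**kw):
    im,d=read_camera(name); cv2.imwrite(f'pics/{name}{k}.png',im[:,:,::-1]); return im,d
E
python3 - <<'E'
from h import *
p=deck(-0.0,-.004); print(p,status.observe()['q']); go([*p,.215],DA)
E
```

```text
[ 0.6475 -0.0685] [68.5595 20.2225 93.5865  0.001  66.1895 -0.1399]
shift [-0.6282 -0.4536 -0.0004] turn [  0.   -0.  -14.7] j6-> -89.4 rows 19
```

Emit:
play_rows(targets=[[-0.628, -0.454, 0, 0, 0, -14.7], [-0.628, -0.454, 0, 0, 0, -14.7], [-0.628, -0.454, 0, 0, 0, -14.7], [-0.628, -0.454, 0, 0, 0, -14.7], [-0.628, -0.454, 0, 0, 0, -14.7], [-0.628, -0.454, 0, 0, 0, -14.7], [-0.628, -0.454, 0, 0, 0, -14.7], [-0.628, -0.454, 0, 0, 0, -14.7], [-0.628, -0.454, 0, 0, 0, -14.7], [-0.628, -0.454, 0, 0, 0, -14.7], [-0.628, -0.454, 0, 0, 0, -14.7], [-0.628, -0.454, 0, 0, 0, -14.7], [-0.628, -0.454, 0, 0, 0, -14.7], [-0.628, -0.454, 0, 0, 0, -14.7], [-0.628, -0.454, 0, 0, 0, -14.7], [-0.628, -0.454, 0, 0, 0, -14.7], [-0.628, -0.454, 0, 0, 0, -14.7], [-0.628, -0.454, 0, 0, 0, -14.7], [-0.628, -0.454, 0, 0, 0, -14.7], [-0.628, -0.454, 0, 0, 0, -14.7]], fingers=1)

```text
clock: 2.57
tcp_pos: [0.6495, -0.0733, 0.2143]
orientation: [[-0.993, 0.118, 0.002], [0.118, 0.993, -0.001], [-0.002, -0.001, -1.0]]
ft_force: [-0.5, 0.7, -0.3]
opening: 0.092
```

Run:
```python
from h import *
s=status.observe(); print(s['clock'],s['tcp_pos'],s['q'])
wr('top',1); wr('wrist',1); wr('side',1)
p=deck(-0.0,-.004); go([*p,.068],DA)
```

```text
2.5667 [ 0.6495 -0.0733  0.2143] [ -6.5327  22.7145  89.9299  -0.077   67.2597 -89.71  ]
shift [-0.0011  0.0001  0.1462] turn [ 0.02 -0.06 -0.04] j6-> -89.4 rows 4
```

View pics/top1.png

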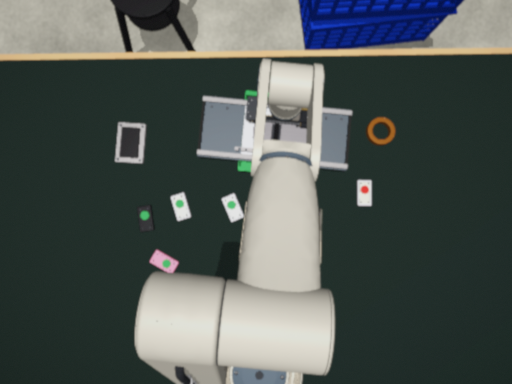

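View pics/wrist1.png

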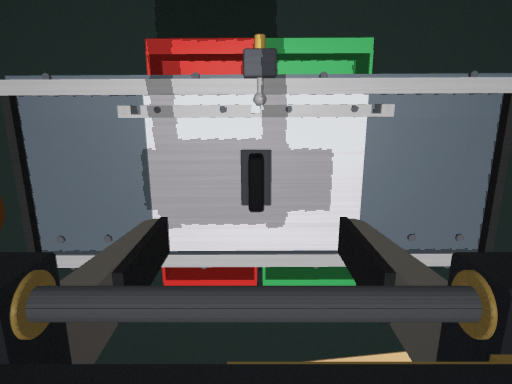

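View pics/side1.png

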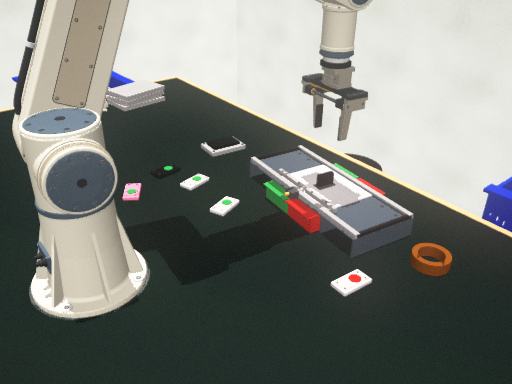

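Still two green covers and one red, and nothing was hidden under the arm. The handle shows at (256,182) in the wrist view. I'll refine the deck and handle with wrist depth.

Run:
```python
from h import *
c=camera_info('wrist'); im,d=read_camera('wrist')
vv,uu=np.mgrid[:384,:512]; P=deproj(c,uu,vv,d)
hm=(P[...,2]>.085)&(P[...,2]<.105)&(uu>230)&(uu<285)&(vv>140)&(vv<225)&(d>0)
print(hm.sum(),P[hm].mean(0)); print(rect(c,hm,.096))
hsv=cv2.cvtColor(im,cv2.COLOR_RGB2HSV)
# bins colour edges, junction
g=(hsv[...,0]>50)&(hsv[...,0]<75)&(hsv[...,1]>130)
r=((hsv[...,0]<6)|(hsv[...,0]>174))&(hsv[...,1]>150)
for a in (g,r):
  for lo,hi in((30,75),(262,300)):
    m=a&(vv>lo)&(vv<hi)&(d>0)&(P[...,2]>.04)&(P[...,2]<.056); X=P[m]
    print(lo,m.sum(),X.min(0),X.max(0))
# rail fit
for lo,hi in((75,100),):
    m=(P[...,2]>.060)&(P[...,2]<.068)&(vv>lo-10)&(vv<hi); X=P[m]; 
    u,s,vt=np.linalg.svd(X-X.mean(0),full_matrices=0); print(vt[0],np.degrees(np.arctan2(vt[0][1],vt[0][0]))%180,X.mean(0),m.sum())
m=(P[...,2]>.060)&(P[...,2]<.068)&(vv>245)&(vv<275);X=P[m]; u,s,vt=np.linalg.svd(X-X.mean(0),full_matrices=0); print(np.degrees(np.arctan2(vt[0][1],vt[0][0]))%180,X.mean(0),m.sum())
t=np.radians(DA)
```

```text
869 [ 0.6456 -0.0687  0.0953]
(array([ 0.6456, -0.0687]), array([13.496, 49.826]), np.float32(173.3427))
30 1861 [ 0.5186 -0.0454  0.04  ] [0.5603 0.0555 0.0503]
262 784 [ 0.7499 -0.0758  0.0401] [0.7814 0.0274 0.0498]
30 1875 [ 0.5055 -0.1602  0.0401] [ 0.536  -0.0561  0.0503]
262 817 [ 0.7373 -0.1851  0.04  ] [ 0.7688 -0.0802  0.0502]
[ 0.1131  0.9936 -0.0004] 83.50530530405221 [ 0.5615 -0.0571  0.0644] 8257
83.4621312043755 [ 0.7323 -0.0766  0.0642] 3287
```

```bash
sed -i 's/DO=np.array.*; DA=83.4/DO=np.array([.6462,-.0643]); DA=83.45/' h.py
python3 - <<'E'
from h import *
go([.6456,-.0687,.067],DA)
E
```

```text
shift [ 0.0007 -0.0009  0.1474] turn [ 0.02 -0.05 -0.04] j6-> -89.5 rows 4
```

Emit:
play_rows(targets=[[0.0007, -0.001, 0.035, 0, 0, 0], [0.0007, -0.001, 0.07, 0, 0, 0], [0.0007, -0.001, 0.105, 0, 0, 0], [0.0007, -0.001, 0.13, 0, 0, 0], [0.0007, -0.001, 0.147, 0, 0, 0], [0.0007, -0.001, 0.147, 0, 0, 0], [0.0007, -0.001, 0.147, 0, 0, 0]])

```text
clock: 3.35
tcp_pos: [0.6447, -0.0675, 0.0672]
orientation: [[-0.994, 0.113, -0.003], [0.113, 0.994, 0.001], [0.003, 0.0, -1.0]]
ft_force: [0.4, -0.8, -0.6]
opening: 0.0919
```

Emit:
play_rows(targets=[[0, 0, 0, 0, 0, 0], [0, 0, 0, 0, 0, 0], [0, 0, 0, 0, 0, 0], [0, 0, 0, 0, 0, 0], [0, 0, 0, 0, 0, 0], [0, 0, 0, 0, 0, 0], [0, 0, 0, 0, 0, 0], [0, 0, 0, 0, 0, 0]], fingers=-1, force=25)

```text
clock: 4.02
tcp_pos: [0.6447, -0.0676, 0.0673]
orientation: [[-0.994, 0.113, -0.002], [0.113, 0.994, 0.001], [0.003, 0.0, -1.0]]
ft_force: [-0.0, -0.3, -0.9]
opening: 0.0407
```

Run:
```python
from h import *
s=status.observe(); print(s['clock'],s['tcp_pos'],s['opening'],s['ft_force'],deck(0,0))
go([*deck(-.002,-.110),s['tcp_pos'][2]],DA)
```

```text
4.0167 [ 0.6447 -0.0676  0.0673] 0.04072790607876879 [-0.0179 -0.3416 -0.8674] [ 0.6462 -0.0643]
shift [ 0.001  -0.1066 -0.    ] turn [ 0.03 -0.15  0.04] j6-> -98.8 rows 3
```

Emit:
play_rows(targets=[[0, 0, 0, 0, 0, 0], [0, 0, 0, 0, 0, 0], [0, 0, 0, 0, 0, 0], [0, 0, 0, 0, 0, 0], [0, 0, 0, 0, 0, 0], [0, 0, 0, 0, 0, 0], [0, 0, 0, 0, 0, 0]])

```text
clock: 4.6
tcp_pos: [0.6447, -0.0669, 0.0672]
orientation: [[-0.994, 0.113, -0.002], [0.113, 0.994, 0.002], [0.003, 0.001, -1.0]]
ft_force: [0.2, 5.0, -0.1]
opening: 0.0137
```

Emit:
play_rows(targets=[[0.0002, -0.012, 0, 0, 0, 0], [0.0003, -0.025, 0, 0, 0, 0], [0.0004, -0.04, 0, 0, 0, 0], [0.0005, -0.055, 0, 0, 0, 0], [0.0006, -0.07, 0, 0, 0, 0], [0.0008, -0.085, 0, 0, 0, 0], [0.001, -0.096, 0, 0, 0, 0], [0.001, -0.103, 0, 0, 0, 0], [0.001, -0.106, 0, 0, 0, 0], [0.001, -0.106, 0, 0, 0, 0], [0.001, -0.106, 0, 0, 0, 0]])

```text
clock: 5.52
tcp_pos: [0.6326, -0.173, 0.0672]
orientation: [[-0.994, 0.113, -0.001], [0.113, 0.994, 0.0], [0.001, -0.0, -1.0]]
ft_force: [4.4, -3.7, -3.4]
opening: 0.014
```

Run:
```python
from h import *
s=status.observe(); p=s['tcp_pos'][:2]-DO; t=np.radians(DA); print(s['clock'],s['opening'],s['ft_force'],'s=',p@[np.cos(t),np.sin(t)])
```

```text
5.5167 0.014007300515608438 [ 4.4248 -3.7026 -3.4095] s= -0.10959044232282407
```

Emit:
play_rows(targets=[[0, -0.002, 0, 0, 0, 0], [0, -0.002, 0, 0, 0, 0], [0, -0.002, 0, 0, 0, 0]])

```text
clock: 5.77
tcp_pos: [0.6324, -0.1751, 0.0672]
orientation: [[-0.994, 0.113, -0.001], [0.113, 0.994, -0.0], [0.001, -0.0, -1.0]]
ft_force: [2.5, -1.0, -1.0]
opening: 0.0137
```

Emit:
play_rows(targets=[[0, 0, 0, 0, 0, 0], [0, 0, 0, 0, 0, 0], [0, 0, 0, 0, 0, 0], [0, 0, 0, 0, 0, 0]], fingers=-0.1)

```text
clock: 6.1
tcp_pos: [0.6321, -0.175, 0.0672]
orientation: [[-0.994, 0.113, -0.001], [0.113, 0.994, -0.0], [0.001, -0.0, -1.0]]
ft_force: [0.0, 0.9, -0.5]
opening: 0.0384
```

Emit:
play_rows(targets=[[0, 0, -0.03, 0, 0, 0], [0, 0, -0.07, 0, 0, 0], [0, 0, -0.11, 0, 0, 0], [0, 0, -0.15, 0, 0, 0], [0, 0, -0.15, 0, 0, 0], [0, 0, -0.15, 0, 0, 0]], fingers=1)

```text
clock: 6.6
tcp_pos: [0.6337, -0.1753, 0.2201]
orientation: [[-0.994, 0.113, 0.004], [0.113, 0.994, -0.002], [-0.004, -0.001, -1.0]]
ft_force: [0.3, -0.6, -0.8]
opening: 0.0783
```

Run:
```python
from h import *
c=camera_info('wrist'); im,d=wr('wrist',2)
print(status.observe()['clock'],status.observe()['tcp_pos'])
vv,uu=np.mgrid[:384,:512]; P=deproj(c,uu,vv,d)
hm=(P[...,2]>.085)&(P[...,2]<.105)&(uu>200)&(uu<315)&(vv>140)&(vv<225)&(d>0)
r=rect(c,hm,.096); print(hm.sum(),P[hm].mean(0),r)
t=np.radians(DA);print('s',(r[0]-DO)@[np.cos(t),np.sin(t)])
go([*deck(0,.01),.25],DA-90)
```

```text
6.65 [ 0.6323 -0.175   0.2178]
807 [ 0.6333 -0.1754  0.0954] (array([ 0.6332, -0.1757]), array([13.3859, 49.9214]), np.float32(173.80202))
s -0.11214614047526789
shift [-0.0013  0.1215 -0.0323] turn [-0.03  0.03 90.06] j6-> 1.7 rows 13
```

View pics/wrist2.png

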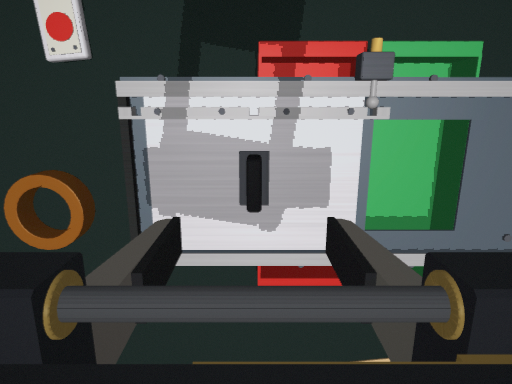

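Run:
```python
from h import *
a=cv2.imread('pics/wrist2.png')[85:150,330:420]; b=cv2.imread('pics/wrist1.png')[80:145,215:305]; e=cv2.imread('pics/wrist2.png')[85:150,210:300]
f=lambda x:cv2.resize(x,None,fx=4.3,fy=4.3,interpolation=cv2.INTER_CUBIC)
cv2.imwrite('pics/z2.png',np.vstack([np.hstack([f(a),f(b)]),np.hstack([f(e),f(e)])]))
c=camera_info('wrist')
im,d=read_camera('wrist'); 
for uv in [(373,102),(253,112),(118,112),(390,112),(366,150),(366,200),(150,150)]:
    print(uv,d[uv[1],uv[0]],deproj(c,np.array(uv[0]),np.array(uv[1]),d[uv[1],uv[0]]))
# green port edges at deck height along the row v=170
row=P=None
vv,uu=np.mgrid[:384,:512]; P=deproj(c,uu,vv,d); t=np.radians(DA)
for v in (130,170,210):
    z=P[v,:,2]; low=np.nonzero((z<.035)&(d[v]>0)&(uu[v]>340))[0]
    for u in (low[0]-1,low[-1]+1): print(v,u,P[v,u],'dy',(P[v,u,:2]-DO)@[np.cos(t),np.sin(t)])
for u in (390,420,):
    z=P[:,u,2]; low=np.nonzero((z<.035)&(vv[:,u]>110)&(vv[:,u]<240)&(d[:,u]>0))[0]
    for v in (low[0]-1,low[-1]+1): print(u,v,P[v,u],'dx',(P[v,u,:2]-DO)@[np.sin(t),-np.cos(t)])
```

```text
(373, 102) 0.30744737 [ 0.5719 -0.0579  0.0697]
(253, 112) 0.32182458 [ 0.5683 -0.1686  0.0572]
(118, 112) 0.30930823 [ 0.5541 -0.2926  0.0702]
(390, 112) 0.30973297 [ 0.5826 -0.0424  0.0695]
(366, 150) 0.33304456 [ 0.6177 -0.0609  0.0544]
(366, 200) 0.3470523 [ 0.67   -0.0621  0.0526]
(150, 150) 0.32903385 [ 0.593  -0.2734  0.0587]
130 373 [ 0.5989 -0.053   0.0533] dy 0.005805438220280755
130 461 [0.611  0.0438 0.0355] dy 0.10334078776189781
170 369 [ 0.6386 -0.0582  0.0532] dy 0.00516656158707124
170 455 [0.6526 0.0384 0.0361] dy 0.10278290604151656
210 366 [ 0.6809 -0.0625  0.0525] dy 0.005767119055968565
210 449 [0.6971 0.0336 0.0352] dy 0.10305816964487538
390 121 [ 0.5921 -0.0361  0.053 ] dx -0.05695300789262165
390 232 [ 0.7095 -0.0369  0.0495] dx 0.05975668515664941
420 121 [ 0.5954 -0.0072  0.0536] dx -0.056995871798042504
420 232 [ 0.7128 -0.0052  0.0502] dx 0.059457923280467485
```

View pics/z2.png

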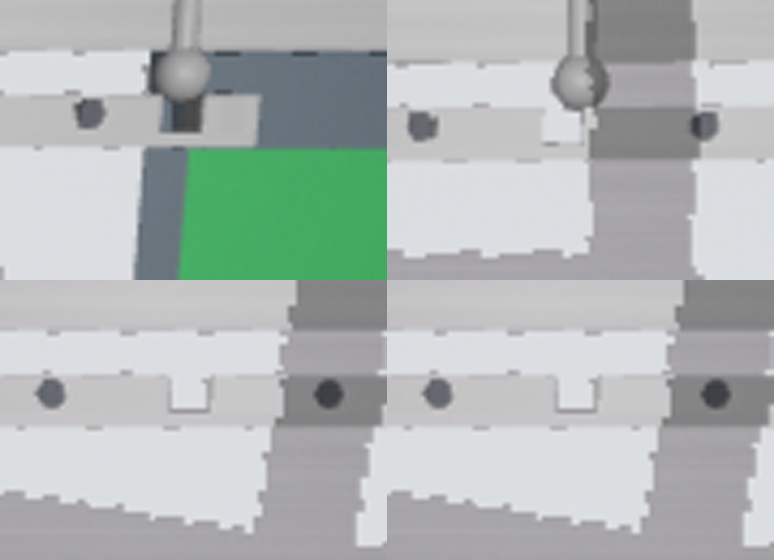

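The plunger ball now sits in the end notch, so the shutter is at -0.110 and the green port is open. Next is the green cover at (232,207).

```bash
sed -i 's/DO=np.array.*; DA/DO=np.array([.6465,-.0660]); DA/' h.py
python3 - <<'E'
from h import *
go([.411,.0767,.2],113.5)
E
```

```text
shift [0.2475 0.2249 0.0168] turn [  0.03  -0.14 -29.99] j6-> -102.9 rows 9
```

Emit:
play_rows(targets=[[0.2475, 0.225, 0.017, 0, 0, -30], [0.2475, 0.225, 0.017, 0, 0, -30], [0.2475, 0.225, 0.017, 0, 0, -30], [0.2475, 0.225, 0.017, 0, 0, -30], [0.2475, 0.225, 0.017, 0, 0, -30], [0.2475, 0.225, 0.017, 0, 0, -30], [0.2475, 0.225, 0.017, 0, 0, -30], [0.2475, 0.225, 0.017, 0, 0, -30], [0.2475, 0.225, 0.017, 0, 0, -30], [0.2475, 0.225, 0.017, 0, 0, -30], [0.2475, 0.225, 0.017, 0, 0, -30]])

```text
clock: 7.62
tcp_pos: [0.4107, 0.0768, 0.199]
orientation: [[-0.916, -0.4, -0.004], [-0.4, 0.916, -0.0], [0.004, 0.001, -1.0]]
ft_force: [0.0, 0.0, 0.9]
opening: 0.0918
```

```bash
cat >> h.py <<'E'
def covers(cam,k,z=.012,view=True):
    c=camera_info(cam); im,d=wr(cam,k); out=[]
    for o in spotter.silhouettes('cover_1',cam):
        m=o['mask']; v,u=np.nonzero(m); ct,sz,a=rect(c,m,z)
        print(round(o['confidence'],2),'px',u.mean().round(),v.mean().round(),'xy',ct,'size',sz,'ang',a,'rgb',np.median(im[m],0)); out.append((ct,a))
    s=status.observe(); print(s['clock'],s['tcp_pos'],s['q'][5])
    return im,d,out
E
python3 - <<'E'
from h import *
covers('wrist',3)
E
```

```text
0.74 px 498.0 103.0 xy [0.2517 0.2797] size [90.5405 37.4415] ang 33.66031 rgb [255. 208. 215.]
0.63 px 252.0 171.0 xy [0.4104 0.0753] size [82.6412 45.561 ] ang 22.462175 rgb [225. 223. 216.]
0.62 px 391.0 219.0 xy [0.4009 0.2382] size [52.7314 48.5328] ang 16.177193 rgb [255. 255. 255.]
0.58 px 490.0 232.0 xy [0.3664 0.3537] size [55.12   51.6655] ang 8.441518 rgb [53. 52. 59.]
7.7167 [0.4116 0.0761 0.1994] -103.21039040077953
```

View pics/wrist3.png

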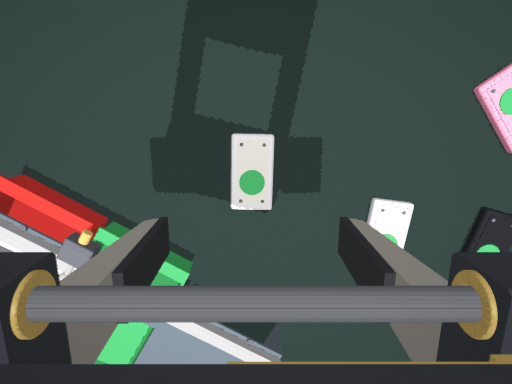

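The cover at (252,172) has a cream face and a green tag, so it is a real pass cover. The black one (490,232) and the pink one (498,103) are look-alikes.

Run:
```python
from h import *
go([.4104,.0753,.003],112.5)
```

```text
shift [ 0.0008 -0.0005  0.1964] turn [ 0.06 -0.18  0.96] j6-> -102.1 rows 5
```

Emit:
play_rows(targets=[[0.0008, -0.0005, 0.04, 0, 0, 1], [0.0008, -0.0005, 0.08, 0, 0, 1], [0.0008, -0.0005, 0.12, 0, 0, 1], [0.0008, -0.0005, 0.155, 0, 0, 1], [0.0008, -0.0005, 0.18, 0, 0, 1], [0.0008, -0.0005, 0.192, 0, 0, 1], [0.0008, -0.0005, 0.196, 0, 0, 1], [0.0008, -0.0005, 0.196, 0, 0, 1]])

```text
clock: 8.38
tcp_pos: [0.4102, 0.0744, 0.0022]
orientation: [[-0.925, -0.381, -0.006], [-0.381, 0.925, -0.001], [0.006, 0.001, -1.0]]
ft_force: [0.2, -0.3, 0.1]
opening: 0.0918
```

Emit:
play_rows(targets=[[0, 0, 0, 0, 0, 0], [0, 0, 0, 0, 0, 0], [0, 0, 0, 0, 0, 0], [0, 0, 0, 0, 0, 0], [0, 0, 0, 0, 0, 0], [0, 0, 0, 0, 0, 0], [0, 0, 0, 0, 0, 0], [0, 0, 0, 0, 0, 0], [0, 0, 0, 0, 0, 0], [0, 0, 0, 0, 0, 0]], fingers=-1, force=30)

```text
clock: 9.22
tcp_pos: [0.4103, 0.0745, 0.0024]
orientation: [[-0.925, -0.381, -0.005], [-0.381, 0.925, -0.001], [0.005, 0.001, -1.0]]
ft_force: [-0.8, 1.2, 6.0]
opening: 0.0454
```

Emit:
play_rows(targets=[[0, 0, -0.03, 0, 0, 0], [0, 0, -0.065, 0, 0, 0], [0, 0, -0.1, 0, 0, 0], [0, 0, -0.14, 0, 0, 0], [0, 0, -0.14, 0, 0, 0]])

```text
clock: 9.63
tcp_pos: [0.4148, 0.0753, 0.1485]
orientation: [[-0.925, -0.381, 0.004], [-0.381, 0.925, 0.001], [-0.004, -0.001, -1.0]]
ft_force: [1.4, -0.4, 1.0]
opening: 0.0458
```

Run:
```python
from h import *
wr('wrist',4); print(status.observe()['opening'],status.observe()['q'])
go([*deck(0,.055),.17],DA-90)
```

```text
0.04547378358294842 [  10.07      6.9348  121.443     0.0174   51.517  -102.3244]
shift [-0.1882 -0.171  -0.0238] turn [  0.1    0.07 118.93] j6-> 5.6 rows 17
```

View pics/wrist4.png

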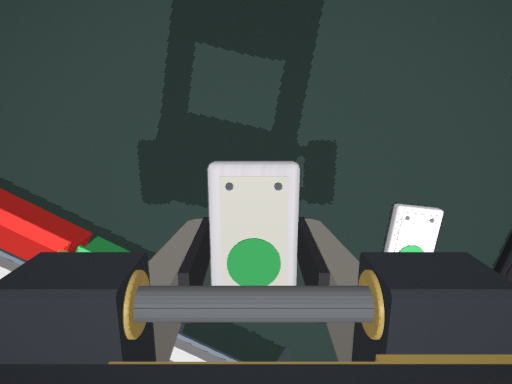

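Emit:
play_rows(targets=[[-0.188, -0.171, -0.024, 0, 0, 118.9], [-0.188, -0.171, -0.024, 0, 0, 118.9], [-0.188, -0.171, -0.024, 0, 0, 118.9], [-0.188, -0.171, -0.024, 0, 0, 118.9], [-0.188, -0.171, -0.024, 0, 0, 118.9], [-0.188, -0.171, -0.024, 0, 0, 118.9], [-0.188, -0.171, -0.024, 0, 0, 118.9], [-0.188, -0.171, -0.024, 0, 0, 118.9], [-0.188, -0.171, -0.024, 0, 0, 118.9], [-0.188, -0.171, -0.024, 0, 0, 118.9], [-0.188, -0.171, -0.024, 0, 0, 118.9], [-0.188, -0.171, -0.024, 0, 0, 118.9], [-0.188, -0.171, -0.024, 0, 0, 118.9], [-0.188, -0.171, -0.024, 0, 0, 118.9], [-0.188, -0.171, -0.024, 0, 0, 118.9], [-0.188, -0.171, -0.024, 0, 0, 118.9], [-0.188, -0.171, -0.024, 0, 0, 118.9], [-0.188, -0.171, -0.024, 0, 0, 118.9], [-0.188, -0.171, -0.024, 0, 0, 118.9]])

```text
clock: 11.27
tcp_pos: [0.6519, -0.0115, 0.1686]
orientation: [[0.111, 0.994, -0.0], [0.994, -0.111, 0.001], [0.001, -0.0, -1.0]]
ft_force: [0.5, 0.8, -0.8]
opening: 0.0457
```

Run:
```python
from h import *
wr('wrist',5); s=status.observe(); print(s['clock'],s['opening'],s['tcp_pos'],s['q'])
go([*deck(0,.055),.008],DA-90)
```

```text
11.3167 0.04569862958020838 [ 0.652  -0.0114  0.1689] [-1.1551 25.0728 92.4423  0.0416 62.4848  5.1701]
shift [0.     0.0008 0.1609] turn [-0.   -0.04  0.21] j6-> 5.6 rows 4
```

View pics/wrist5.png

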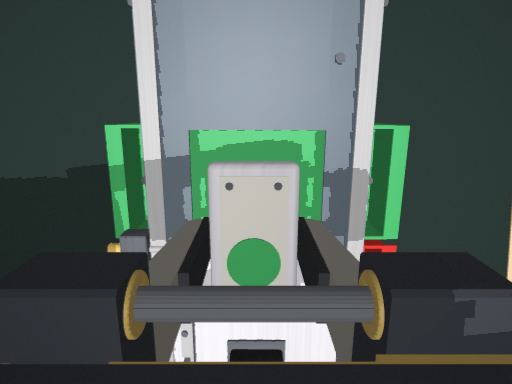

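Emit:
play_rows(targets=[[0, 0.001, 0.03, 0, 0, 0.2], [0, 0.001, 0.06, 0, 0, 0.2], [0, 0.001, 0.085, 0, 0, 0.2], [0, 0.001, 0.105, 0, 0, 0.2], [0, 0.001, 0.125, 0, 0, 0.2], [0, 0.001, 0.145, 0, 0, 0.2], [0, 0.001, 0.156, 0, 0, 0.2], [0, 0.001, 0.161, 0, 0, 0.2], [0, 0.001, 0.161, 0, 0, 0.2], [0, 0.001, 0.161, 0, 0, 0.2]])

```text
clock: 12.15
tcp_pos: [0.6534, -0.0115, 0.0084]
orientation: [[0.113, 0.994, 0.001], [0.994, -0.113, 0.001], [0.001, 0.001, -1.0]]
ft_force: [0.1, 0.2, -0.0]
opening: 0.0458
```

Emit:
play_rows(targets=[[0, 0, 0, 0, 0, 0], [0, 0, 0, 0, 0, 0], [0, 0, 0, 0, 0, 0], [0, 0, 0, 0, 0, 0]], fingers=0.3)

```text
clock: 12.48
tcp_pos: [0.6539, -0.0115, 0.0091]
orientation: [[0.113, 0.994, 0.002], [0.994, -0.113, 0.001], [0.001, 0.002, -1.0]]
ft_force: [-0.4, 0.4, -0.5]
opening: 0.0599
```

Emit:
play_rows(targets=[[0, 0, -0.02, 0, 0, 0], [0, 0, -0.06, 0, 0, 0], [0, 0, -0.1, 0, 0, 0], [0, 0, -0.14, 0, 0, 0], [0, 0, -0.18, 0, 0, 0], [0, 0, -0.18, 0, 0, 0]])

```text
clock: 12.98
tcp_pos: [0.6581, -0.0117, 0.1984]
orientation: [[0.113, 0.993, 0.015], [0.994, -0.113, 0.0], [0.002, 0.014, -1.0]]
ft_force: [0.9, 0.2, 0.8]
opening: 0.0595
```

Run:
```python
from h import *
wr('wrist',6); wr('top',6); s=status.observe(); print(s['clock'],s['opening'],s['tcp_pos'],s['q'])
go([.4175,.2455,.2],108)
```

```text
13.0833 0.06011146742640674 [ 0.6548 -0.0116  0.1915] [-1.1668 23.8636 91.2309  0.0369 64.5511  5.319 ]
shift [ 0.2286 -0.2648 -0.0098] turn [   0.29    0.31 -114.5 ] j6-> -77.5 rows 16
```

View pics/wrist6.png

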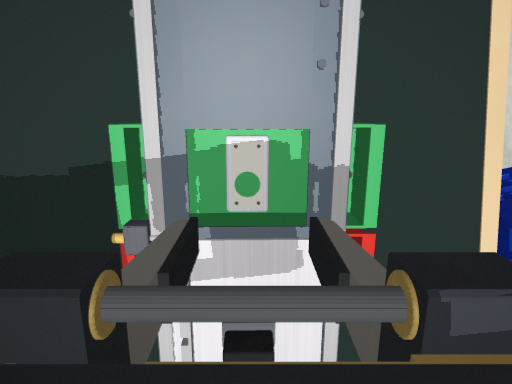

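View pics/top6.png

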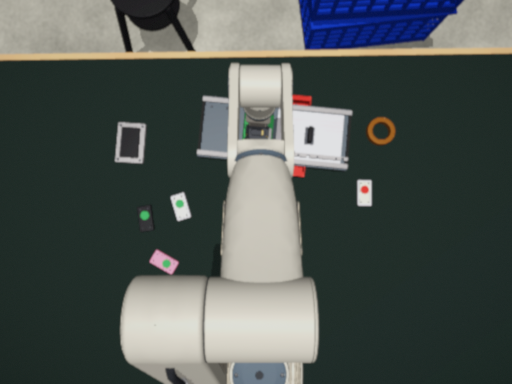

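The first green cover lies flat in the green bin. The second is still at (180,207).

Emit:
play_rows(targets=[[0.2286, -0.265, -0.01, 0.3, 0.3, -114.5], [0.2286, -0.265, -0.01, 0.3, 0.3, -114.5], [0.2286, -0.265, -0.01, 0.3, 0.3, -114.5], [0.2286, -0.265, -0.01, 0.3, 0.3, -114.5], [0.2286, -0.265, -0.01, 0.3, 0.3, -114.5], [0.2286, -0.265, -0.01, 0.3, 0.3, -114.5], [0.2286, -0.265, -0.01, 0.3, 0.3, -114.5], [0.2286, -0.265, -0.01, 0.3, 0.3, -114.5], [0.2286, -0.265, -0.01, 0.3, 0.3, -114.5], [0.2286, -0.265, -0.01, 0.3, 0.3, -114.5], [0.2286, -0.265, -0.01, 0.3, 0.3, -114.5], [0.2286, -0.265, -0.01, 0.3, 0.3, -114.5], [0.2286, -0.265, -0.01, 0.3, 0.3, -114.5], [0.2286, -0.265, -0.01, 0.3, 0.3, -114.5], [0.2286, -0.265, -0.01, 0.3, 0.3, -114.5], [0.2286, -0.265, -0.01, 0.3, 0.3, -114.5], [0.2286, -0.265, -0.01, 0.3, 0.3, -114.5], [0.2286, -0.265, -0.01, 0.3, 0.3, -114.5]], fingers=1)

```text
clock: 14.58
tcp_pos: [0.4165, 0.245, 0.1989]
orientation: [[-0.952, -0.305, -0.002], [-0.305, 0.952, -0.001], [0.002, -0.001, -1.0]]
ft_force: [-0.5, -0.2, -0.1]
opening: 0.092
```

Run:
```python
from h import *
im,d,o=covers('wrist',7)
p=min(o,key=lambda q:np.linalg.norm(q[0]-[.4175,.2455])); go([*p[0],.003],p[1]+90)
```

```text
0.97 px 254.0 172.0 xy [0.4166 0.2451] size [84.1405 45.5517] ang 16.148632 rgb [236. 234. 226.]
0.92 px 363.0 172.0 xy [0.3808 0.3581] size [83.1991 48.8034] ang 8.081008 rgb [77. 77. 83.]
0.56 px 363.0 28.0 xy [0.2406 0.2993] size [83.1516 47.7856] ang 59.432465 rgb [255. 233. 255.]
14.6833 [0.4168 0.2452 0.1994] -77.4760258256347
shift [-0.      0.      0.1964] turn [-0.03 -0.08  1.63] j6-> -75.7 rows 5
```

View pics/wrist7.png

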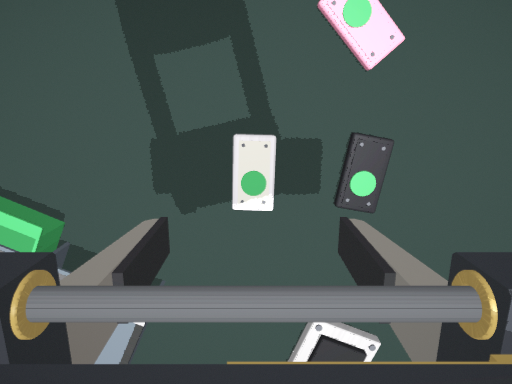

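The target at (254,172) is cream with a green tag. The black look-alike at (363,172) is clear of the fingers.

Emit:
play_rows(targets=[[0, 0, 0.04, 0, 0, 1.6], [0, 0, 0.08, 0, 0, 1.6], [0, 0, 0.12, 0, 0, 1.6], [0, 0, 0.155, 0, 0, 1.6], [0, 0, 0.18, 0, 0, 1.6], [0, 0, 0.192, 0, 0, 1.6], [0, 0, 0.196, 0, 0, 1.6], [0, 0, 0.196, 0, 0, 1.6]])

```text
clock: 15.35
tcp_pos: [0.4159, 0.2446, 0.0024]
orientation: [[-0.961, -0.277, -0.003], [-0.277, 0.961, -0.002], [0.004, -0.001, -1.0]]
ft_force: [0.1, 0.8, 0.3]
opening: 0.092
```

Emit:
play_rows(targets=[[0, 0, 0, 0, 0, 0], [0, 0, 0, 0, 0, 0], [0, 0, 0, 0, 0, 0], [0, 0, 0, 0, 0, 0], [0, 0, 0, 0, 0, 0], [0, 0, 0, 0, 0, 0], [0, 0, 0, 0, 0, 0], [0, 0, 0, 0, 0, 0], [0, 0, 0, 0, 0, 0], [0, 0, 0, 0, 0, 0]], fingers=-1, force=30)

```text
clock: 16.18
tcp_pos: [0.416, 0.2447, 0.0026]
orientation: [[-0.961, -0.277, -0.003], [-0.277, 0.961, -0.002], [0.003, -0.001, -1.0]]
ft_force: [-0.9, 0.4, 5.5]
opening: 0.0456
```

Emit:
play_rows(targets=[[0, 0, -0.03, 0, 0, 0], [0, 0, -0.065, 0, 0, 0], [0, 0, -0.1, 0, 0, 0], [0, 0, -0.14, 0, 0, 0], [0, 0, -0.14, 0, 0, 0]])

```text
clock: 16.6
tcp_pos: [0.4198, 0.2469, 0.1489]
orientation: [[-0.961, -0.277, 0.005], [-0.277, 0.961, 0.003], [-0.006, 0.001, -1.0]]
ft_force: [1.5, 1.0, 0.1]
opening: 0.0458
```

Run:
```python
from h import *
s=status.observe(); print(s['clock'],s['opening'],s['q'])
go([*deck(0,.055),.17],DA-90)
```

```text
16.6 0.045775550726064825 [ 30.2924  12.3928 114.0339  -0.0071  53.2321 -75.7675]
shift [-0.1525 -0.3126 -0.0207] turn [  0.38   0.14 112.61] j6-> 5.6 rows 16
```

Emit:
play_rows(targets=[[-0.1525, -0.3126, -0.02, 0.4, 0.1, 112.6], [-0.1525, -0.3126, -0.02, 0.4, 0.1, 112.6], [-0.1525, -0.3126, -0.02, 0.4, 0.1, 112.6], [-0.1525, -0.3126, -0.02, 0.4, 0.1, 112.6], [-0.1525, -0.3126, -0.02, 0.4, 0.1, 112.6], [-0.1525, -0.3126, -0.02, 0.4, 0.1, 112.6], [-0.1525, -0.3126, -0.02, 0.4, 0.1, 112.6], [-0.1525, -0.3126, -0.02, 0.4, 0.1, 112.6], [-0.1525, -0.3126, -0.02, 0.4, 0.1, 112.6], [-0.1525, -0.3126, -0.02, 0.4, 0.1, 112.6], [-0.1525, -0.3126, -0.02, 0.4, 0.1, 112.6], [-0.1525, -0.3126, -0.02, 0.4, 0.1, 112.6], [-0.1525, -0.3126, -0.02, 0.4, 0.1, 112.6], [-0.1525, -0.3126, -0.02, 0.4, 0.1, 112.6], [-0.1525, -0.3126, -0.02, 0.4, 0.1, 112.6], [-0.1525, -0.3126, -0.02, 0.4, 0.1, 112.6], [-0.1525, -0.3126, -0.02, 0.4, 0.1, 112.6], [-0.1525, -0.3126, -0.02, 0.4, 0.1, 112.6], [-0.1525, -0.3126, -0.02, 0.4, 0.1, 112.6]])

```text
clock: 18.18
tcp_pos: [0.6526, -0.0113, 0.1688]
orientation: [[0.111, 0.994, -0.0], [0.994, -0.111, -0.001], [-0.001, -0.0, -1.0]]
ft_force: [0.5, -0.4, -1.4]
opening: 0.0459
```

Run:
```python
from h import *
wr('wrist',8); s=status.observe(); print(s['clock'],s['opening'],s['tcp_pos'],s['q'])
go([*deck(0,.055),.0205],DA-90)
```

```text
18.2333 0.04537504977053571 [ 0.6526 -0.0113  0.169 ] [-1.1041 25.1257 92.3505 -0.0411 62.5346  5.3022]
shift [0.0001 0.0002 0.1485] turn [-0.01  0.04  0.16] j6-> 5.6 rows 4
```

View pics/wrist8.png

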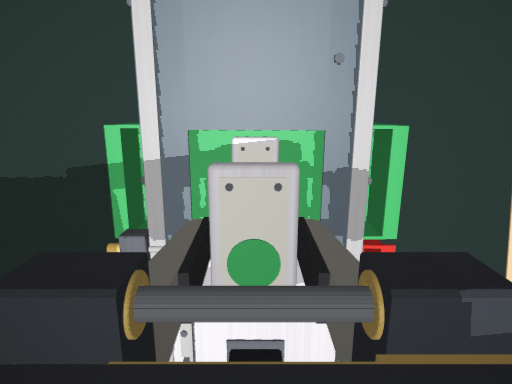

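The cover is still held and centred over the first one, so I'm lowering it onto that.

Emit:
play_rows(targets=[[0, 0, 0.03, 0, 0, 0], [0, 0, 0.06, 0, 0, 0], [0, 0, 0.085, 0, 0, 0], [0, 0, 0.105, 0, 0, 0], [0, 0, 0.125, 0, 0, 0], [0, 0, 0.14, 0, 0, 0], [0, 0, 0.148, 0, 0, 0], [0, 0, 0.148, 0, 0, 0], [0, 0, 0.148, 0, 0, 0]])

```text
clock: 18.98
tcp_pos: [0.6527, -0.0114, 0.0211]
orientation: [[0.11, 0.994, -0.0], [0.994, -0.11, -0.001], [-0.001, -0.0, -1.0]]
ft_force: [-0.2, 0.6, -0.7]
opening: 0.0457
```

Emit:
play_rows(targets=[[0, 0, 0, 0, 0, 0], [0, 0, 0, 0, 0, 0], [0, 0, 0, 0, 0, 0], [0, 0, 0, 0, 0, 0]], fingers=0.3)

```text
clock: 19.32
tcp_pos: [0.6532, -0.0114, 0.022]
orientation: [[0.11, 0.994, 0.001], [0.994, -0.11, -0.001], [-0.001, 0.001, -1.0]]
ft_force: [-1.1, 0.0, 0.5]
opening: 0.0599
```

Emit:
play_rows(targets=[[0, 0, -0.02, 0, 0, 0], [0, 0, -0.06, 0, 0, 0], [0, 0, -0.1, 0, 0, 0], [0, 0, -0.14, 0, 0, 0], [0, 0, -0.18, 0, 0, 0], [0, 0, -0.18, 0, 0, 0]])

```text
clock: 19.82
tcp_pos: [0.6575, -0.0113, 0.2115]
orientation: [[0.11, 0.994, 0.014], [0.994, -0.11, -0.001], [0.001, 0.014, -1.0]]
ft_force: [0.7, -0.1, 0.5]
opening: 0.0598
```

Run:
```python
from h import *
wr('wrist',9); wr('top',9);  wr('side',9); s=status.observe(); print(s['clock'],s['opening'],s['tcp_pos'],s['q'])
go([*deck(0,-.110),.215],DA)
```

```text
19.9667 0.05971568716156385 [ 0.653  -0.0113  0.2024] [-1.1007 23.2661 90.6851 -0.0407 65.9396  5.2484]
shift [-0.1651 -0.0008 -0.0125] turn [ 0.11 -0.07 90.22] j6-> 81.1 rows 13
```

View pics/wrist9.png

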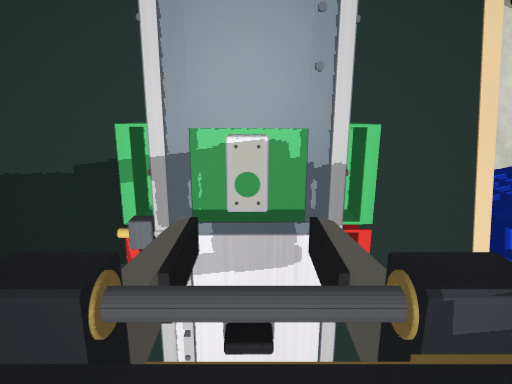

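View pics/top9.png

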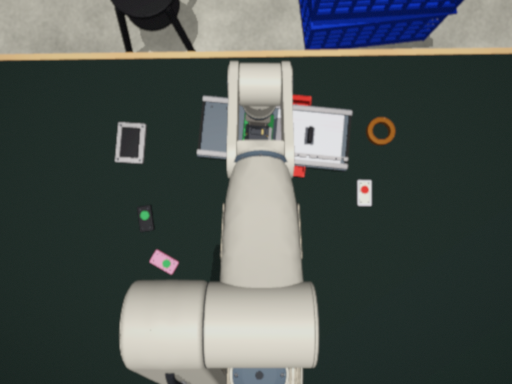

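View pics/side9.png

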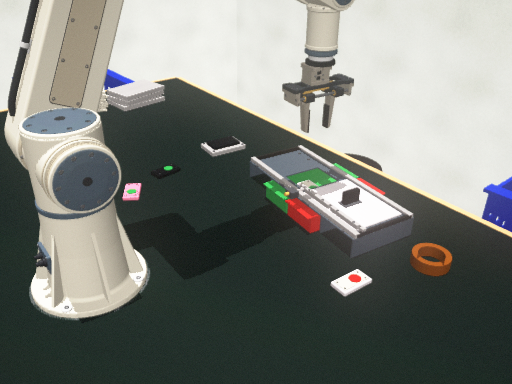

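Both green covers are stacked flat in the green bin. Next I'll regrip the handle and slide the shutter to +0.110.

Emit:
play_rows(targets=[[-0.165, -0.001, 0, 0, 0, 90.2], [-0.165, -0.001, 0, 0, 0, 90.2], [-0.165, -0.001, 0, 0, 0, 90.2], [-0.165, -0.001, 0, 0, 0, 90.2], [-0.165, -0.001, 0, 0, 0, 90.2], [-0.165, -0.001, 0, 0, 0, 90.2], [-0.165, -0.001, 0, 0, 0, 90.2], [-0.165, -0.001, 0, 0, 0, 90.2], [-0.165, -0.001, 0, 0, 0, 90.2], [-0.165, -0.001, 0, 0, 0, 90.2], [-0.165, -0.001, 0, 0, 0, 90.2], [-0.165, -0.001, 0, 0, 0, 90.2], [-0.165, -0.001, 0, 0, 0, 90.2], [-0.165, -0.001, 0, 0, 0, 90.2], [-0.165, -0.001, 0, 0, 0, 90.2]])

```text
clock: 21.22
tcp_pos: [0.6329, -0.1749, 0.2006]
orientation: [[0.994, -0.111, -0.001], [-0.111, -0.994, 0.0], [-0.001, -0.0, -1.0]]
ft_force: [-0.5, -0.1, -0.5]
opening: 0.0595
```

```bash
cat >> h.py <<'E'
def handle(k):
    c=camera_info('wrist'); im,d=wr('wrist',k); vv,uu=np.mgrid[:384,:512]; P=deproj(c,uu,vv,d)
    hm=(P[...,2]>.085)&(P[...,2]<.105)&(uu>200)&(uu<315)&(vv>130)&(vv<225)&(d>0)
    r=rect(c,hm,.096); t=np.radians(DA); q=r[0]-DO
    print('handle',r,'dx',q@[np.sin(t),-np.cos(t)],'s',q@[np.cos(t),np.sin(t)]); s=status.observe(); print(s['clock'],s['tcp_pos'],s['q'][5])
    return r
E
python3 - <<'E'
from h import *
r=handle(10); go([*r[0],.067],DA)
E
```

```text
handle (array([ 0.6359, -0.1762]), array([13.516, 50.037]), np.float32(173.30734)) dx 0.00206035762616804 s -0.110718933669844
21.2667 [ 0.6331 -0.175   0.201 ] 80.7928815887992
shift [0.003  0.0009 0.134 ] turn [0.01 0.02 0.19] j6-> 81.1 rows 4
```

Emit:
play_rows(targets=[[0.0015, 0.0005, 0.035, 0, 0, 0], [0.0015, 0.0005, 0.07, 0, 0, 0], [0.0015, 0.0005, 0.1, 0, 0, 0], [0.0015, 0.0005, 0.125, 0, 0, 0], [0.0015, 0.0005, 0.134, 0, 0, 0], [0.0015, 0.0005, 0.134, 0, 0, 0], [0.0015, 0.0005, 0.134, 0, 0, 0]])

```text
clock: 21.85
tcp_pos: [0.6346, -0.1757, 0.0672]
orientation: [[0.994, -0.11, -0.001], [-0.11, -0.994, 0.0], [-0.001, 0.0, -1.0]]
ft_force: [0.7, -0.1, -0.4]
opening: 0.0597
```

Emit:
play_rows(targets=[[0, 0, 0, 0, 0, 0], [0, 0, 0, 0, 0, 0], [0, 0, 0, 0, 0, 0], [0, 0, 0, 0, 0, 0], [0, 0, 0, 0, 0, 0], [0, 0, 0, 0, 0, 0], [0, 0, 0, 0, 0, 0], [0, 0, 0, 0, 0, 0], [0, 0, 0, 0, 0, 0], [0, 0, 0, 0, 0, 0]], fingers=-1, force=25)

```text
clock: 22.68
tcp_pos: [0.6347, -0.1756, 0.0674]
orientation: [[0.994, -0.11, -0.001], [-0.11, -0.994, 0.0], [-0.001, -0.0, -1.0]]
ft_force: [-0.6, 1.2, 2.5]
opening: 0.0139
```

Run:
```python
from h import *
s=status.observe(); t=np.radians(DA); q=s['tcp_pos'][:2]-DO
a,b=q@[np.sin(t),-np.cos(t)],q@[np.cos(t),np.sin(t)]; print(s['opening'],s['tcp_pos'],s['ft_force'],a,b)
go([*deck(a,.110),s['tcp_pos'][2]],DA)
```

```text
0.013871321699177128 [ 0.6347 -0.1756  0.0674] [-0.6381  1.1838  2.4802] 0.0007398055989551899 -0.11020289816344031
shift [ 0.0009 -0.2202  0.    ] turn [-0.01  0.03  0.23] j6-> 100.3 rows 6
```

Emit:
play_rows(targets=[[0, -0.012, 0, 0, 0, 0], [0, -0.027, 0, 0, 0, 0], [0, -0.045, 0, 0, 0, 0], [0.0003, -0.063, 0, 0, 0, 0], [0.0003, -0.081, 0, 0, 0, 0], [0.0004, -0.099, 0, 0, 0, 0], [0.0005, -0.117, 0, 0, 0, 0], [0.0005, -0.135, 0, 0, 0, 0], [0.0006, -0.153, 0, 0, 0, 0], [0.0007, -0.171, 0, 0, 0, 0], [0.0008, -0.188, 0, 0, 0, 0], [0.0009, -0.202, 0, 0, 0, 0], [0.0009, -0.213, 0, 0, 0, 0], [0.0009, -0.219, 0, 0, 0, 0], [0.0009, -0.22, 0, 0, 0, 0], [0.0009, -0.22, 0, 0, 0, 0], [0.0009, -0.22, 0, 0, 0, 0]])

```text
clock: 24.1
tcp_pos: [0.6596, 0.0433, 0.0674]
orientation: [[0.994, -0.11, -0.001], [-0.11, -0.994, 0.001], [-0.001, -0.001, -1.0]]
ft_force: [-1.7, 4.1, 2.2]
opening: 0.014
```

Emit:
play_rows(targets=[[0, 0, 0, 0, 0, 0], [0, 0, 0, 0, 0, 0], [0, 0, 0, 0, 0, 0], [0, 0, 0, 0, 0, 0], [0, 0, 0, 0, 0, 0]], fingers=-0.1)

```text
clock: 24.52
tcp_pos: [0.6596, 0.0429, 0.0673]
orientation: [[0.994, -0.11, -0.001], [-0.11, -0.994, 0.001], [-0.001, -0.001, -1.0]]
ft_force: [-0.7, 0.7, 0.2]
opening: 0.0416
```

Emit:
play_rows(targets=[[0, 0, -0.03, 0, 0, 0], [0, 0, -0.07, 0, 0, 0], [0, 0, -0.11, 0, 0, 0], [0, 0, -0.14, 0, 0, 0], [0, 0, -0.14, 0, 0, 0], [0, 0, -0.14, 0, 0, 0]], fingers=1)

```text
clock: 25.02
tcp_pos: [0.661, 0.0428, 0.2096]
orientation: [[0.994, -0.111, 0.004], [-0.111, -0.994, 0.001], [0.003, -0.001, -1.0]]
ft_force: [0.3, -0.1, -0.6]
opening: 0.0794
```

Run:
```python
from h import *
r=handle(11); go([.4515,-.3545,.2],88)
```

```text
handle (array([0.6609, 0.0424]), array([13.0968, 49.9929]), np.float32(173.345)) dx 0.0019406918217449202 s 0.10929816727967667
25.0667 [0.6598 0.0427 0.2075] 99.87942139660127
shift [-0.1631  0.4178  0.0072] turn [-0.05 -0.   -4.35] j6-> 53.9 rows 11
```

View pics/wrist11.png

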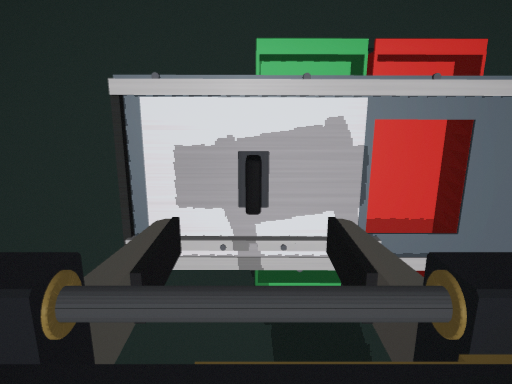

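The red port is open. The handle measures s=+0.1093, about 0.220 m from the other stop. Now the red cover.

Emit:
play_rows(targets=[[-0.163, 0.418, 0.007, 0, 0, -4.3], [-0.163, 0.418, 0.007, 0, 0, -4.3], [-0.163, 0.418, 0.007, 0, 0, -4.3], [-0.163, 0.418, 0.007, 0, 0, -4.3], [-0.163, 0.418, 0.007, 0, 0, -4.3], [-0.163, 0.418, 0.007, 0, 0, -4.3], [-0.163, 0.418, 0.007, 0, 0, -4.3], [-0.163, 0.418, 0.007, 0, 0, -4.3], [-0.163, 0.418, 0.007, 0, 0, -4.3], [-0.163, 0.418, 0.007, 0, 0, -4.3], [-0.163, 0.418, 0.007, 0, 0, -4.3], [-0.163, 0.418, 0.007, 0, 0, -4.3], [-0.163, 0.418, 0.007, 0, 0, -4.3], [-0.163, 0.418, 0.007, 0, 0, -4.3]])

```text
clock: 26.23
tcp_pos: [0.4509, -0.3539, 0.1987]
orientation: [[0.999, -0.037, -0.002], [-0.037, -0.999, 0.003], [-0.002, -0.003, -1.0]]
ft_force: [0.4, 0.1, -0.0]
opening: 0.0919
```

Run:
```python
from h import *
im,d,o=covers('wrist',12); wr('top',12)
p=min(o,key=lambda q:np.linalg.norm(q[0]-[.4515,-.3545])); go([*p[0],.003],p[1]+90)
```

```text
0.86 px 258.0 167.0 xy [ 0.4529 -0.3592] size [45.956  84.4267] ang 177.42705 rgb [255. 255. 248.]
26.3333 [ 0.4517 -0.3535  0.1994] 53.734382568465044
shift [0.0013 0.0061 0.1966] turn [-0.09  0.04  0.61] j6-> 54.2 rows 5
```

View pics/wrist12.png

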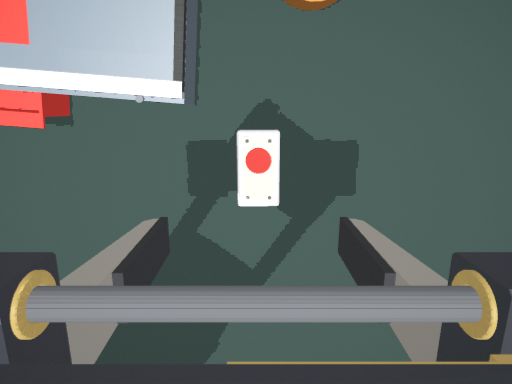

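View pics/top12.png

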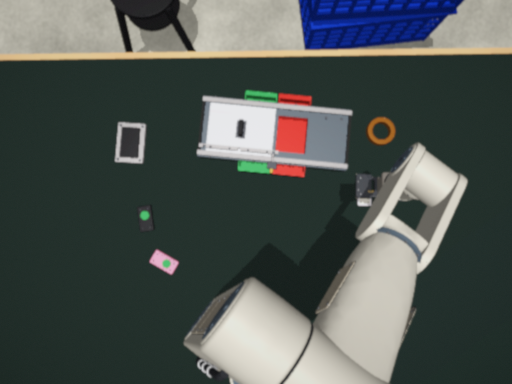

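The cover at (258,167) has a cream face and a red tag. It is the only red one, so I'm grasping it.

Emit:
play_rows(targets=[[0.001, 0.0055, 0.04, 0, 0, 0.6], [0.001, 0.0055, 0.08, 0, 0, 0.6], [0.001, 0.0055, 0.12, 0, 0, 0.6], [0.001, 0.0055, 0.155, 0, 0, 0.6], [0.001, 0.0055, 0.18, 0, 0, 0.6], [0.001, 0.0055, 0.192, 0, 0, 0.6], [0.001, 0.0055, 0.196, 0, 0, 0.6], [0.001, 0.0055, 0.196, 0, 0, 0.6]])

```text
clock: 27.05
tcp_pos: [0.453, -0.358, 0.0034]
orientation: [[0.999, -0.044, -0.001], [-0.044, -0.999, 0.002], [-0.001, -0.002, -1.0]]
ft_force: [0.4, -0.6, 0.0]
opening: 0.092
```

Emit:
play_rows(targets=[[0, 0, 0, 0, 0, 0], [0, 0, 0, 0, 0, 0], [0, 0, 0, 0, 0, 0], [0, 0, 0, 0, 0, 0], [0, 0, 0, 0, 0, 0], [0, 0, 0, 0, 0, 0], [0, 0, 0, 0, 0, 0], [0, 0, 0, 0, 0, 0], [0, 0, 0, 0, 0, 0], [0, 0, 0, 0, 0, 0]], fingers=-1, force=30)

```text
clock: 27.88
tcp_pos: [0.453, -0.3582, 0.0036]
orientation: [[0.999, -0.044, -0.001], [-0.044, -0.999, 0.002], [-0.001, -0.002, -1.0]]
ft_force: [-1.4, 0.4, 4.1]
opening: 0.0454
```

Emit:
play_rows(targets=[[0, 0, -0.03, 0, 0, 0], [0, 0, -0.065, 0, 0, 0], [0, 0, -0.1, 0, 0, 0], [0, 0, -0.14, 0, 0, 0], [0, 0, -0.14, 0, 0, 0]])

```text
clock: 28.3
tcp_pos: [0.4565, -0.361, 0.1507]
orientation: [[0.999, -0.044, 0.007], [-0.044, -0.999, -0.004], [0.007, 0.004, -1.0]]
ft_force: [1.7, -1.8, 0.2]
opening: 0.045
```

Run:
```python
from h import *
s=status.observe(); print(s['clock'],s['opening'],s['q'])
go([*deck(0,-.055),.17],DA-90)
```

```text
28.3 0.04497190741706955 [-38.5204  20.1369 102.7186   0.0611  56.676   53.9518]
shift [ 0.1732 -0.2481 -0.0191] turn [  0.5   -0.15 -85.96] j6-> -4.1 rows 13
```

Emit:
play_rows(targets=[[0.173, -0.248, -0.02, 0.5, -0.1, -86], [0.173, -0.248, -0.02, 0.5, -0.1, -86], [0.173, -0.248, -0.02, 0.5, -0.1, -86], [0.173, -0.248, -0.02, 0.5, -0.1, -86], [0.173, -0.248, -0.02, 0.5, -0.1, -86], [0.173, -0.248, -0.02, 0.5, -0.1, -86], [0.173, -0.248, -0.02, 0.5, -0.1, -86], [0.173, -0.248, -0.02, 0.5, -0.1, -86], [0.173, -0.248, -0.02, 0.5, -0.1, -86], [0.173, -0.248, -0.02, 0.5, -0.1, -86], [0.173, -0.248, -0.02, 0.5, -0.1, -86], [0.173, -0.248, -0.02, 0.5, -0.1, -86], [0.173, -0.248, -0.02, 0.5, -0.1, -86], [0.173, -0.248, -0.02, 0.5, -0.1, -86], [0.173, -0.248, -0.02, 0.5, -0.1, -86]])

```text
clock: 29.55
tcp_pos: [0.6399, -0.1208, 0.1706]
orientation: [[0.117, 0.993, 0.0], [0.993, -0.117, 0.001], [0.001, 0.0, -1.0]]
ft_force: [-1.3, 0.3, -0.7]
opening: 0.0454
```

Run:
```python
from h import *
wr('wrist',13); s=status.observe(); print(s['clock'],s['opening'],s['tcp_pos'],s['q'])
go([*deck(0,-.055),.009],DA-90)
```

```text
29.6 0.045508112130532886 [ 0.64   -0.1208  0.1707] [-10.844   24.8907  92.4838   0.0494  62.6097  -4.1591]
shift [0.     0.0002 0.1617] turn [ 0.02 -0.04 -0.16] j6-> -4.1 rows 4
```

View pics/wrist13.png

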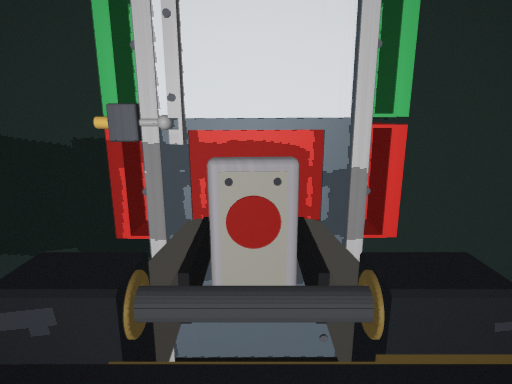

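The red cover is held about 3 mm off centre towards +y, so I'm compensating while lowering.

Emit:
play_rows(targets=[[-0.0025, 0, 0.03, 0, 0, 0], [-0.0025, 0, 0.06, 0, 0, 0], [-0.0025, 0, 0.085, 0, 0, 0], [-0.0025, 0, 0.105, 0, 0, 0], [-0.0025, 0, 0.125, 0, 0, 0], [-0.0025, 0, 0.145, 0, 0, 0], [-0.0025, 0, 0.156, 0, 0, 0], [-0.0025, 0, 0.161, 0, 0, 0], [-0.0025, 0, 0.161, 0, 0, 0], [-0.0025, 0, 0.161, 0, 0, 0]])

```text
clock: 30.43
tcp_pos: [0.6402, -0.1233, 0.0103]
orientation: [[0.117, 0.993, 0.001], [0.993, -0.117, 0.001], [0.001, 0.001, -1.0]]
ft_force: [-1.2, -0.3, -0.8]
opening: 0.0456
```

Emit:
play_rows(targets=[[0, 0, 0, 0, 0, 0], [0, 0, 0, 0, 0, 0], [0, 0, 0, 0, 0, 0], [0, 0, 0, 0, 0, 0]], fingers=0.3)

```text
clock: 30.77
tcp_pos: [0.6407, -0.1234, 0.0111]
orientation: [[0.118, 0.993, 0.002], [0.993, -0.118, 0.0], [0.001, 0.002, -1.0]]
ft_force: [-0.3, -0.4, 0.1]
opening: 0.06
```

Emit:
play_rows(targets=[[0, 0, -0.02, 0, 0, 0], [0, 0, -0.06, 0, 0, 0], [0, 0, -0.1, 0, 0, 0], [0, 0, -0.14, 0, 0, 0], [0, 0, -0.19, 0, 0, 0], [0, 0, -0.19, 0, 0, 0]])

```text
clock: 31.27
tcp_pos: [0.6436, -0.1241, 0.2092]
orientation: [[0.118, 0.993, 0.013], [0.993, -0.118, -0.002], [-0.0, 0.013, -1.0]]
ft_force: [0.3, -0.3, -0.2]
opening: 0.0597
```

Run:
```python
from h import *
wr('wrist',14); wr('top',14); wr('side',14); s=status.observe(); print(s['clock'],s['opening'],s['tcp_pos'],s['q'])
go([*deck(0,.110),.2],DA)
```

```text
31.4167 0.059396909183332236 [ 0.6405 -0.1235  0.2018] [-11.0674  23.1625  90.9225   0.0467  65.6865  -4.3329]
shift [ 0.1678 -0.0012  0.0019] turn [  0.2    0.16 -90.2 ] j6-> -79.7 rows 13
```

View pics/wrist14.png

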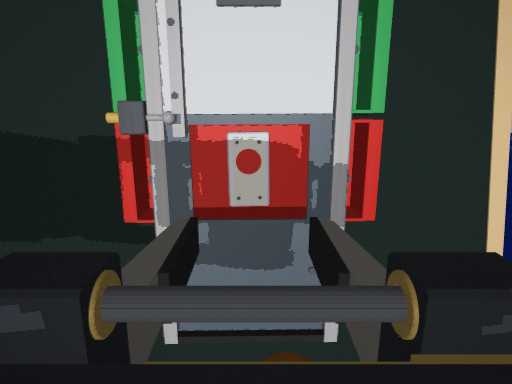

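View pics/top14.png

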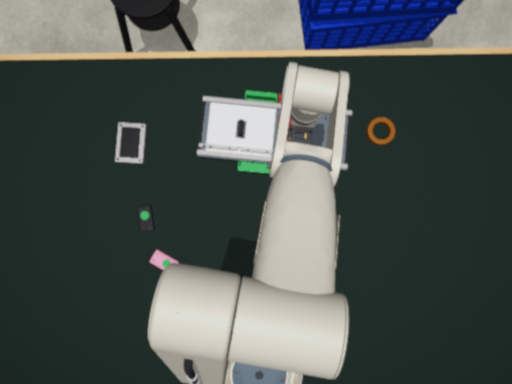

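View pics/side14.png

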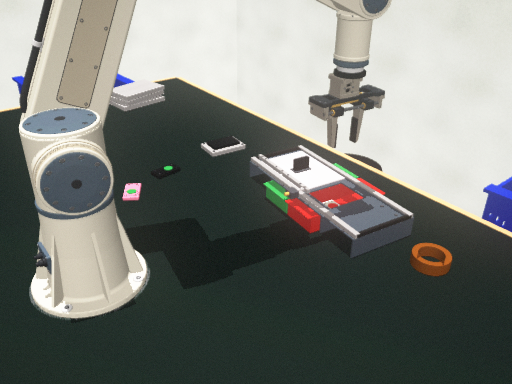

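The red cover lies flat in the red bin and no other cover is left on the bench. Last step: the shutter goes back to the middle.

Emit:
play_rows(targets=[[0.168, -0.001, 0.002, 0.2, 0.1, -90.2], [0.168, -0.001, 0.002, 0.2, 0.1, -90.2], [0.168, -0.001, 0.002, 0.2, 0.1, -90.2], [0.168, -0.001, 0.002, 0.2, 0.1, -90.2], [0.168, -0.001, 0.002, 0.2, 0.1, -90.2], [0.168, -0.001, 0.002, 0.2, 0.1, -90.2], [0.168, -0.001, 0.002, 0.2, 0.1, -90.2], [0.168, -0.001, 0.002, 0.2, 0.1, -90.2], [0.168, -0.001, 0.002, 0.2, 0.1, -90.2], [0.168, -0.001, 0.002, 0.2, 0.1, -90.2], [0.168, -0.001, 0.002, 0.2, 0.1, -90.2], [0.168, -0.001, 0.002, 0.2, 0.1, -90.2], [0.168, -0.001, 0.002, 0.2, 0.1, -90.2], [0.168, -0.001, 0.002, 0.2, 0.1, -90.2], [0.168, -0.001, 0.002, 0.2, 0.1, -90.2]])

```text
clock: 32.67
tcp_pos: [0.6581, 0.0434, 0.1975]
orientation: [[-0.993, 0.117, -0.003], [0.117, 0.993, -0.001], [0.003, -0.001, -1.0]]
ft_force: [-0.0, -0.2, 0.3]
opening: 0.0599
```

Run:
```python
from h import *
r=handle(15); go([*r[0],.067],DA)
```

```text
handle (array([0.6588, 0.0433]), array([13.6341, 49.9453]), np.float32(173.29268)) dx -0.0002802420179933015 s 0.10997730881857405
32.7167 [0.6584 0.0435 0.198 ] -79.58760624240662
shift [-0.0007  0.      0.131 ] turn [-0.06 -0.11 -0.17] j6-> -79.7 rows 4
```

View pics/wrist15.png

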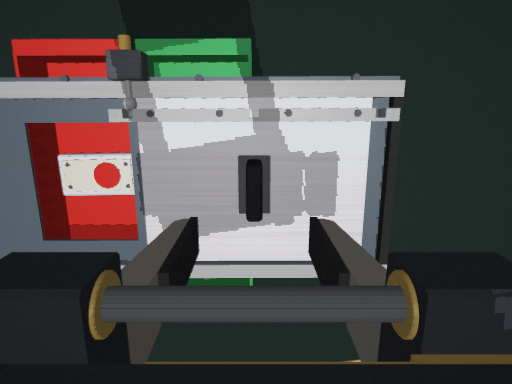

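Emit:
play_rows(targets=[[-0.0005, 0, 0.035, 0, 0, 0], [-0.0005, 0, 0.07, 0, 0, 0], [-0.0005, 0, 0.1, 0, 0, 0], [-0.0005, 0, 0.122, 0, 0, 0], [-0.0005, 0, 0.131, 0, 0, 0], [-0.0005, 0, 0.131, 0, 0, 0], [-0.0005, 0, 0.131, 0, 0, 0]])

```text
clock: 33.3
tcp_pos: [0.6587, 0.0433, 0.0671]
orientation: [[-0.993, 0.118, -0.003], [0.118, 0.993, -0.001], [0.002, -0.001, -1.0]]
ft_force: [0.8, -0.9, 0.7]
opening: 0.0596
```

Emit:
play_rows(targets=[[0, 0, 0, 0, 0, 0], [0, 0, 0, 0, 0, 0], [0, 0, 0, 0, 0, 0], [0, 0, 0, 0, 0, 0], [0, 0, 0, 0, 0, 0], [0, 0, 0, 0, 0, 0], [0, 0, 0, 0, 0, 0], [0, 0, 0, 0, 0, 0], [0, 0, 0, 0, 0, 0], [0, 0, 0, 0, 0, 0]], fingers=-1, force=25)

```text
clock: 34.13
tcp_pos: [0.6588, 0.0434, 0.0673]
orientation: [[-0.993, 0.118, -0.002], [0.118, 0.993, -0.001], [0.002, -0.001, -1.0]]
ft_force: [-0.4, 1.3, 2.3]
opening: 0.0139
```

Emit:
play_rows(targets=[[0, -0.012, 0, 0, 0, 0], [0, -0.027, 0, 0, 0, 0], [0, -0.044, 0, 0, 0, 0], [0, -0.061, 0, 0, 0, 0], [0, -0.077, 0, 0, 0, 0], [0, -0.092, 0, 0, 0, 0], [0, -0.103, 0, 0, 0, 0], [0, -0.109, 0, 0, 0, 0], [0, -0.11, 0, 0, 0, 0], [0, -0.11, 0, 0, 0, 0], [0, -0.11, 0, 0, 0, 0]])

```text
clock: 35.05
tcp_pos: [0.6462, -0.066, 0.0673]
orientation: [[-0.993, 0.118, -0.002], [0.118, 0.993, -0.001], [0.001, -0.002, -1.0]]
ft_force: [4.6, -1.4, -4.8]
opening: 0.0137
```

Run:
```python
from h import *
s=status.observe(); t=np.radians(DA); q=s['tcp_pos'][:2]-DO
print(s['clock'],s['opening'],s['ft_force'],q@[np.sin(t),-np.cos(t)],q@[np.cos(t),np.sin(t)])
```

```text
35.05 0.013659442526529106 [ 4.5984 -1.3562 -4.8115] -0.0002558272723623869 -3.804897430340368e-05
```

Emit:
play_rows(targets=[[0, 0, 0, 0, 0, 0], [0, 0, 0, 0, 0, 0], [0, 0, 0, 0, 0, 0], [0, 0, 0, 0, 0, 0], [0, 0, 0, 0, 0, 0]], fingers=-0.1)

```text
clock: 35.47
tcp_pos: [0.646, -0.0658, 0.0674]
orientation: [[-0.993, 0.118, -0.002], [0.118, 0.993, -0.001], [0.002, -0.002, -1.0]]
ft_force: [0.3, 0.1, -0.2]
opening: 0.0411
```

Emit:
play_rows(targets=[[0, 0, -0.03, 0, 0, 0], [0, 0, -0.07, 0, 0, 0], [0, 0, -0.11, 0, 0, 0], [0, 0, -0.15, 0, 0, 0], [0, 0, -0.15, 0, 0, 0], [0, 0, -0.15, 0, 0, 0]], fingers=1)

```text
clock: 35.97
tcp_pos: [0.6478, -0.0657, 0.2203]
orientation: [[-0.993, 0.117, 0.003], [0.117, 0.993, -0.002], [-0.003, -0.002, -1.0]]
ft_force: [-0.5, 1.1, -0.5]
opening: 0.0793
```

Run:
```python
from h import *
handle(16); a=cv2.imread('pics/wrist16.png'); cv2.imwrite('pics/z16.png',cv2.resize(a[70:150,200:320],None,fx=6,fy=6,interpolation=cv2.INTER_CUBIC))
go([.35,.15,.35],DA)
```

```text
handle (array([ 0.6464, -0.066 ]), array([13.7527, 49.8323]), np.float32(173.25133)) dx -6.898536697272549e-05 s -2.1467553725579277e-05
36.0167 [ 0.6464 -0.0655  0.218 ] -89.08547882066777
shift [ 0.3198  0.179  -0.1322] turn [-0.09 -0.03 -0.2 ] j6-> -60.3 rows 10
```

View pics/z16.png

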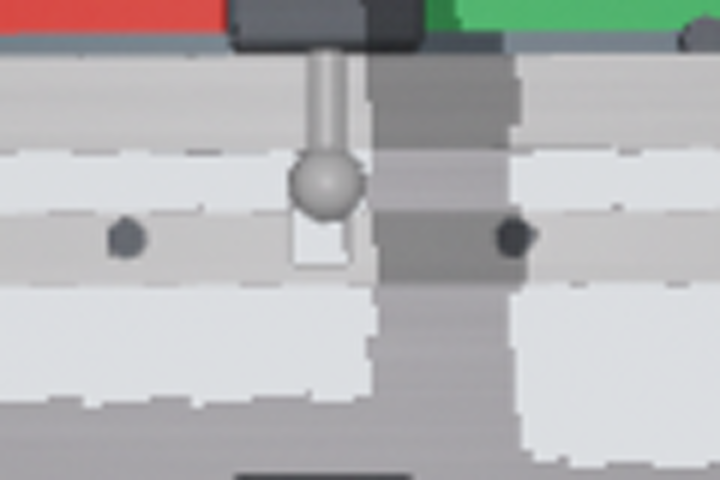

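View pics/wrist16.png

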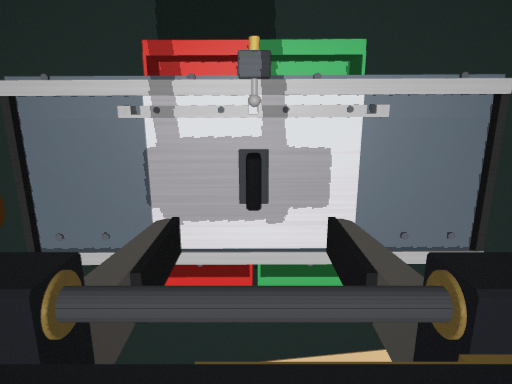

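The ball is in the middle notch (handle s≈0.000) and both ports are shut. I'll back the arm away for one last look at the whole bench.

Emit:
play_rows(targets=[[0.3, 0.3, -0.13, 0, 0, 0], [0.3, 0.3, -0.13, 0, 0, 0], [0.3, 0.3, -0.13, 0, 0, 0], [0.3, 0.3, -0.13, 0, 0, 0], [0.3, 0.3, -0.13, 0, 0, 0], [0.3, 0.3, -0.13, 0, 0, 0], [0.3, 0.3, -0.13, 0, 0, 0], [0.3, 0.3, -0.13, 0, 0, 0], [0.3, 0.3, -0.13, 0, 0, 0], [0.3, 0.3, -0.13, 0, 0, 0], [0.3, 0.3, -0.13, 0, 0, 0], [0.3, 0.3, -0.13, 0, 0, 0], [0.3, 0.3, -0.13, 0, 0, 0], [0.3, 0.3, -0.13, 0, 0, 0]])

```text
clock: 37.18
tcp_pos: [0.3835, 0.2673, 0.346]
orientation: [[-0.993, 0.117, -0.003], [0.117, 0.993, -0.003], [0.002, -0.004, -1.0]]
ft_force: [-0.7, -0.3, -0.2]
opening: 0.0921
```

Run:
```python
from h import *
a,_=wr('top',17); b,_=wr('side',17); print(status.observe()['clock'],status.observe()['tcp_pos'])
cv2.imwrite('pics/end17.png',cv2.resize(np.hstack([a,b]),(800,300))[:,:,::-1])
```

```text
37.2833 [0.384  0.2668 0.3463]
```

View pics/end17.png

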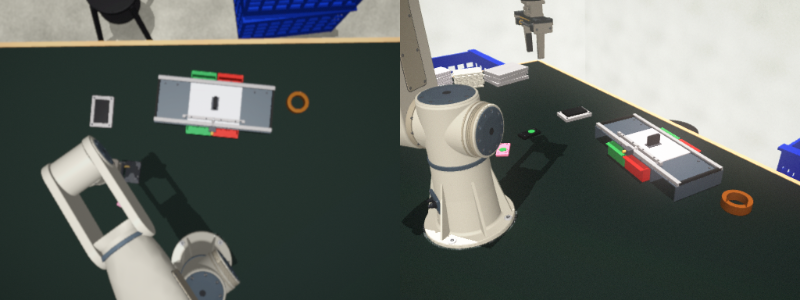

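Both ports are shut with the handle mid-deck. No covers are left on the bench, and the die plate and tape roll haven't moved. Handing in.

Run:
```python
from plant import manip
print(manip.sign_off())
```

```text
the job is handed in; nothing more can be done
None
```

The job is done and handed in at about 37 s on the robot's clock, well under the 210 s limit. I found two green-tagged covers and one red-tagged cover on the bench, and no others.

- **Green:** I slid the shutter to -0.110 and stacked both green covers flat in the green bin.
- **Red:** I then slid it to +0.110 and laid the red cover flat in the red bin. It sat about 3 mm off centre in the grip, so I corrected for that while lowering it.
- **Shutter:** It is back at the middle stop, with the plunger ball in the middle notch and the handle measured within 0.1 mm of 0. Both ports show shut.
- **Left alone:** The last pictures show the die plate, the tape roll and the black and pink look-alikes in their places.

**Checks that disagreed:** my first deck position was off by about 2 mm along the slide; I corrected it from the port edges and the handle's position at that stop. The wrist camera also disagreed with itself by up to about 2 mm on the handle's position, depending on which way the wrist was turned. No check failed in the end.

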